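# Thickness series on the integrating sphere

### The job

Measure the white test plates on the integrating sphere, thinnest first: calibrate by pressing the measure button on the control box fully down and letting it come up while the round reference puck still lies on the sphere's top port, then set the puck on the rubber mat. Lay each plate in turn gently on the port, flat, balanced and centred so that it covers the opening, let go of it, press the button fully down and release it, and then move the plate to the dark tray. When all the plates lie flat side by side in the tray, close the port with the puck again, and do not disturb the other things on the table.

Things in the scene. Friction and masses are not known exactly. Their poses are not given: they have to be found in the camera images.
- sphere: integrating sphere fixed to the table: a grey ball-shaped shell of 150 mm diameter, its centre 90 mm above the table, with an aluminium flange of 168 mm diameter round its equator, on a dark foot; a white lamp house (85 mm high box, its top 133 mm above the table) hangs on its local +x side out to 177 mm from the axis. Origin on the vertical axis, at table height.
- port (a point): centre of the sphere's sample port: the round opening of 28 mm diameter at the very top of the shell, 163.7 mm above the table. Whatever lies on it rests on the rim of the opening only, and the shell curves away all round (7 mm lower at 35 mm from the axis): an item whose centre is more than 14 mm off tips over and falls.
- puck: white reference standard in a round black holder: a puck of 60 mm diameter, 22 mm high, 120 g; it lies on the port at the start. Origin at the centre of its underside, z up.
- plate_thin: white plastic (PTFE) test plate, a plain rectangular slab 70 x 50 mm and 10 mm thick, 77 g nominal (hidden scale 0.8 to 1.2), lying flat on the table in the right-hand part; origin at the centre of its underside, x along the 70 mm side, y along the 50 mm side, z up. May be absent (then it has no pose).
- plate_middle: white plastic (PTFE) test plate, a plain rectangular slab 70 x 50 mm and 20 mm thick, 154 g nominal (hidden scale 0.8 to 1.2), lying flat on the table in the right-hand part; origin at the centre of its underside, x along the 70 mm side, y along the 50 mm side, z up. May be absent (then it has no pose).
- plate_thick: white plastic (PTFE) test plate, a plain rectangular slab 70 x 50 mm and 30 mm thick, 231 g nominal (hidden scale 0.8 to 1.2), lying flat on the table in the right-hand part; origin at the centre of its underside, x along the 70 mm side, y along the 50 mm side, z up. May be absent (then it has no pose).
- control_box: loose dark hand control box, 130 (x) x 85 (y) x 40 (z) mm, 0.7 kg, lying on the table between robot and sphere, with a dark display window towards its local -x end and one large round button towards +x. Origin at the centre of its underside. It may get knocked a few cm aside.
- measure_top (a point): centre of the top face of the grey round measure button (cap 32 mm diameter), 32 mm along the control box's local +x from its origin, 64 mm above the table when up; it moves with the cap and is pressed straight down.
- measure (a joint): stroke of the measure button: 0 when up, 0.008 m when fully down; the spring takes 1.5 N at first and 5 N fully down, and brings it back up when let go.
- tray: loose shallow dark grey plastic tray, outer 220 (x) x 280 (y) x 18 (z) mm, walls and floor 4 mm thick, 0.6 kg, on the left. Origin at the centre of its underside; its inner floor is 4 mm above that. It may get knocked a few cm aside, with what lies in it.
- mat: black rubber mat 120 x 120 mm, 3 mm thick, fixed to the table to the right of the sphere; origin at the centre of its underside.
- objective_a: Microscope objective standing on the table, 34 mm diameter, 58 mm high. Bystander: leave it where it stands; origin at the centre of its underside.
- objective_b: Smaller microscope objective, 30 mm diameter, 48 mm high. Bystander: leave it where it stands; origin at the centre of its underside.
- dropper_a: Amber dropper bottle, 28 mm diameter, 66 mm high, on the right, beside the plates. Bystander: leave it where it stands; origin at the centre of its underside.
- dropper_b: Amber dropper bottle, 28 mm diameter, 66 mm high, behind the tray and left of the lamp house. Bystander: leave it where it stands; origin at the centre of its underside.
- lens_tube: Black lens tube standing on end, 56 mm diameter, 45 mm high, beyond the mat on the right. Bystander: leave it where it stands; origin at the centre of its underside.
- post_base: Steel post of 25 mm diameter on a 58 x 50 mm black foot, 55 mm high, beyond the tray. Bystander: leave it where it stands; origin at the centre of its underside.
There are look-alikes about, which are no part of the job. What is shaped like the plate_thin but blue or yellow is not meant.

How it is judged:
On the way, in this order (a step that is already met when the one before it is completed fails the run):
1. the reference puck lies flat, centred and let go on the sphere's port and the measure button is fully down (z of puck in the frame of port between -0.002 and 0.0015 m and horizontal distance between puck and port below 0.01 m and angle between puck's own z axis and vertical below 0.06 rad and contact force between the fingers and puck below 0.2 N and z of puck in the frame of measure_top above 0.105682 m), for 0.1 s.
2. the button has come up again with the reference puck still on the port (z of puck in the frame of port between -0.002 and 0.0015 m and horizontal distance between puck and port below 0.01 m and angle between puck's own z axis and vertical below 0.06 rad and z of puck in the frame of measure_top below 0.101182 m), for 0.2 s.
3. the puck is set down on the rubber mat and let go (x of puck in the frame of mat between -0.05 and 0.05 m and y of puck in the frame of mat between -0.05 and 0.05 m and z of puck in the frame of mat between 0 and 0.006 m and angle between puck's own z axis and vertical below 0.1 rad and contact force between the fingers and puck below 0.2 N), for 0.2 s.
4. the thinnest (10 mm) plate lies flat, centred and let go on the sphere's port and the measure button is fully down (z of plate_thin in the frame of port between -0.002 and 0.0015 m and horizontal distance between plate_thin and port below 0.01 m and angle between plate_thin's own z axis and vertical below 0.06 rad and contact force between the fingers and plate_thin below 0.2 N and z of plate_thin in the frame of measure_top above 0.105682 m), for 0.1 s.
5. the button has come up again with the thinnest (10 mm) plate still on the port (z of plate_thin in the frame of port between -0.002 and 0.0015 m and horizontal distance between plate_thin and port below 0.01 m and angle between plate_thin's own z axis and vertical below 0.06 rad and z of plate_thin in the frame of measure_top below 0.101182 m), for 0.2 s.
6. the 20 mm plate lies flat, centred and let go on the sphere's port, the plates before it lie in the tray and the measure button is fully down (z of plate_middle in the frame of port between -0.002 and 0.0015 m and horizontal distance between plate_middle and port below 0.01 m and angle between each of plate_middle, plate_thin's own z axis and vertical below 0.06 rad and contact force between the fingers and plate_middle below 0.2 N and x of plate_thin in the frame of tray between -0.1 and 0.1 m and y of plate_thin in the frame of tray between -0.13 and 0.13 m and z of plate_thin in the frame of tray between 0.002 and 0.007 m and z of plate_middle in the frame of measure_top above 0.105682 m), for 0.1 s.
7. the button has come up again with the 20 mm plate still on the port (z of plate_middle in the frame of port between -0.002 and 0.0015 m and horizontal distance between plate_middle and port below 0.01 m and angle between plate_middle's own z axis and vertical below 0.06 rad and z of plate_middle in the frame of measure_top below 0.101182 m), for 0.2 s.
8. the 30 mm plate lies flat, centred and let go on the sphere's port, the plates before it lie in the tray and the measure button is fully down (z of plate_thick in the frame of port between -0.002 and 0.0015 m and horizontal distance between plate_thick and port below 0.01 m and angle between each of plate_thick, plate_thin, plate_middle's own z axis and vertical below 0.06 rad and contact force between the fingers and plate_thick below 0.2 N and x of plate_thin in the frame of tray between -0.1 and 0.1 m and y of plate_thin in the frame of tray between -0.13 and 0.13 m and z of plate_thin in the frame of tray between 0.002 and 0.007 m and x of plate_middle in the frame of tray between -0.1 and 0.1 m and y of plate_middle in the frame of tray between -0.13 and 0.13 m and z of plate_middle in the frame of tray between 0.002 and 0.007 m and z of plate_thick in the frame of measure_top above 0.105682 m), for 0.1 s.
9. the button has come up again with the 30 mm plate still on the port (z of plate_thick in the frame of port between -0.002 and 0.0015 m and horizontal distance between plate_thick and port below 0.01 m and angle between plate_thick's own z axis and vertical below 0.06 rad and z of plate_thick in the frame of measure_top below 0.101182 m), for 0.2 s.
At the end, for the whole second after the job is handed in: The puck lies flat and at rest on the port, centred within 10 mm; every plate that was there lies flat and at rest on the floor of the tray; the button is up (z of puck in the frame of port between -0.002 and 0.0015 m and horizontal distance between puck and port below 0.01 m and angle between each of puck, plate_thin, plate_middle, plate_thick's own z axis and vertical below 0.06 rad and linear speed of each of puck, plate_thin, plate_middle, plate_thick below 0.02 m/s and value of joint measure below 0.002 m and x of plate_thin in the frame of tray between -0.1 and 0.1 m and y of plate_thin in the frame of tray between -0.13 and 0.13 m and z of plate_thin in the frame of tray between 0.002 and 0.007 m and x of plate_middle in the frame of tray between -0.1 and 0.1 m and y of plate_middle in the frame of tray between -0.13 and 0.13 m and z of plate_middle in the frame of tray between 0.002 and 0.007 m and x of plate_thick in the frame of tray between -0.1 and 0.1 m and y of plate_thick in the frame of tray between -0.13 and 0.13 m and z of plate_thick in the frame of tray between 0.002 and 0.007 m); the robot touches nothing.
It fails at once if one of the bystanders is shifted by more than 3 cm or knocked over (distance of any of objective_a, objective_b, dropper_a, dropper_b, lens_tube, post_base from where it was at the start of the episode above 0.03 m or angle between any of objective_a, objective_b, dropper_a, dropper_b, lens_tube, post_base's own z axis and vertical above 0.5 rad).
It fails at once if a plate or the puck is dropped or pressed hard on the sphere (over 40 N) (contact force between any of plate_thin, plate_middle, plate_thick, puck and sphere above 40 N).
Of plate_thin, plate_middle, plate_thick only 2 to 3 are there at a start; the rules pass over those that are not, and their reading is None.
At some moment in a run one of control_box, tray may be knocked a few centimetres aside while the robot is not near it.
It also fails if it takes over 210 s, if anything falls off the work surface, if the arm or the gripper's body presses on something with over 40 N, if the wrist force passes 120 N, or if a joint passes its speed limit or range.

### The arm

A 7-joint arm with a two-finger parallel gripper is mounted at the origin on the work surface. World frame = base frame: x ahead of the robot, y to its left, z up, the work surface at z = 0. Lengths are in m, angles in rad, forces in N, time in s.
With the tool pointing down it reaches from about 0.425 to 0.875 m from the base axis. Payload 4.7 kg.
Tool frame: the origin (TCP) lies at the centre of the arm's flange, where the gripper is bolted on; the fingertips stand 182 mm ahead of it and the grasp point (between the pads) lies 164 mm ahead of it; x points along the fingers, y is the direction in which the jaws open and shut, and the axes are right-handed (so a half turn about x gives the same grasp; the last joint's range is limited). The gripper opens to 87 mm and grips with 3 to 60 N. Pads are 19 mm wide; open, the fingers measure 117 mm over their backs; the gripper's body (75 mm by 190 mm) begins 51 mm behind the grasp point.
Start: joints at [1.25, 0.321, -0.07, 1.45, 0.023, 1.371, -0.057], TCP at [0.214, -0.614, 0.405] pointing down, gripper open.
Joint ranges: [-2.86, 2.86], [-0.3, 2.09], [-1.38, 1.24], [0.06, 2.45], [-1.56, 4.7], [0.09, 2.05], [-2.69, 2.69]. Speed limits (rad/s): [2.57, 2.57, 3.14, 3.14, 3.14, 3.14, 3.14].

### API

Orientations are given as a rotation vector (axis times angle).
In Python, from bench import ctrl gives the robot as it stands.
- The arm moves only by the shell command python3 -m crank 'ROWS' [FORCE]. ROWS is JSON, one flat list of numbers, 7 for each row, row after row: the shift along the tool's x, y, z in mm, then the turn, a rotation vector about the tool's x, y, z in rad, then the finger opening in mm, from 0 to 87. A call has exactly 5 rows; each row shifts and turns the commanded pose from where the row before left it, along the tool's axes as they then stand; what a row does not reach is not made up. A row lasts 1/8 s, in which the tool goes at most 62.5 mm and 10.7 degrees, less where a joint would pass 70% of its speed; a pose out of reach is approached as far as the arm can. A call with a gripper value outside its range is refused whole. The fingers move at their own pace and stop on an object; FORCE is the grip in N (left out, the last holds). Time passes only in rows, so rows that do not move let the fingers close, or fill a call up. It gives the time, the measured TCP pose, the force and the opening at its end, in the units of the state.
- ctrl.get_state(): the state, without advancing time (a new reading comes with each control period).
- ctrl.get_image(name): name is "scene" or "side" or "wrist"; returns the picture (384x512x3 uint8, red, green, blue); there is no depth.
- ctrl.camera_params(name): a dict with "K" (3x3 intrinsics, pixels), "world_to_cam" (4x4, takes a point from world to camera coordinates); the wrist camera has in their place "hand_eye" (4x4, takes a point from camera to tool coordinates, whose origin is the TCP and whose axes are the tool frame's). Camera axes: x right, y down, z forward; pixel columns grow to the right and rows downward; lengths in m; the calibration is good to about 2 mm. A picture is of the moment at which its call begins: read the wrist's pose just before it. camera_params takes no time and is no camera call.
- ctrl.close_job(): hands the job in, once; it reports no verdict.
Trained networks look in the newest picture that a camera, given by its name, has taken for a name from the list of things; names that differ only in an ending like _2 or _b are one class to them, and where a whole thing is asked for, a point or a joint stands for the part that bears it (a point fixed in the world has none). Each returns a list of dicts, best first, with "confidence" (0 to 1); they miss things now and then, are a little off and sometimes report something else, mostly with a low value. They report only what shows in the picture. A call takes as long as a camera call. They do not tell look-alikes from the thing itself.
- ctrl.regions_of(camera, target): "region" (384x512 bool, what is visible of it) and "at" ([column, row] in pixels, amid what is visible of it).
- ctrl.mark_of(camera, target): "at" ([column, row] in pixels: a listed point, or the origin of a listed thing).
The state is a dict: "time": time; "joint_positions": joint angles; "qd": joint speeds; "joint_torque": joint torques, N m; "position": TCP position; "tool_rot": TCP orientation; "ft_force": force on the tool from outside, world axes, zero at the start; "torque": the same for the moment, N m; "grip_width": opening from 0.0 (shut) to 1.0 (fully open).
Only numpy, scipy, OpenCV 4.12 (cv2) and the standard library are available. Lean on these libraries where they do the work, as an engineer would, in place of code of your own. Each camera call takes 0.05 s, during which the arm holds its last target.

## Working session

There is one attempt and no reset: what is moved stays moved. The work goes in short steps, Python scripts to look and compute and a shell command to move; the robot and the scene stay as the last step left them, time stands still between calls to the robot, and variables do not carry over. Pictures are saved under pics/ and viewed, and the job is handed in when it is done.

```bash
ls; mkdir -p pics
python3 - <<'E'
from bench import ctrl
import cv2,numpy as np
s=ctrl.get_state();print({k:np.round(v,4).tolist() for k,v in s.items()})
for n in ["scene","side","wrist"]:
    im=ctrl.get_image(n);cv2.imwrite(f"pics/{n}0.png",im[:,:,::-1])
    p=ctrl.camera_params(n);print(n,{k:np.round(v,4).tolist() for k,v in p.items()})
E
```

```text
pics
{'time': 0.0, 'joint_positions': [1.2501, 0.3218, -0.0701, 1.4517, 0.0226, 1.3708, -0.0569], 'qd': [0.0006, 0.0011, 0.0022, -0.0009, 0.0006, -0.0003, 0.0005], 'joint_torque': [0.0001, -49.1288, -0.4035, -31.2533, -0.0638, 0.0437, 0.0002], 'position': [0.2135, -0.6137, 0.4036], 'tool_rot': [2.0403, 0.3468, -2.0411], 'ft_force': [-0.4371, 0.5677, 0.4036], 'torque': [0.0236, -0.0571, -0.0279], 'grip_width': 0.9951}
scene {'K': [[401.1582, 0.0, 251.0934], [0.0, 401.1582, 191.6838], [0.0, 0.0, 1.0]], 'world_to_cam': [[0.408, 0.9129, -0.0067, -0.1405], [0.7757, -0.3506, -0.5247, -0.3616], [-0.4814, 0.2089, -0.8512, 1.4998], [0.0, 0.0, 0.0, 1.0]]}
side {'K': [[375.4004, 0.0, 261.6678], [0.0, 375.4004, 190.0735], [0.0, 0.0, 1.0]], 'world_to_cam': [[0.9975, -0.0697, 0.0149, -0.4924], [-0.0235, -0.5181, -0.855, 0.0781], [0.0673, 0.8525, -0.5184, 1.3992], [0.0, 0.0, 0.0, 1.0]]}
wrist {'K': [[267.4252, 0.0, 257.2691], [0.0, 267.4252, 189.3031], [0.0, 0.0, 1.0]], 'hand_eye': [[0.0008, -0.2572, 0.9664, 0.0199], [1.0, 0.0007, -0.0006, 0.0002], [-0.0005, 0.9664, 0.2572, -0.0702], [0.0, 0.0, 0.0, 1.0]]}
```

View pics/scene0.png

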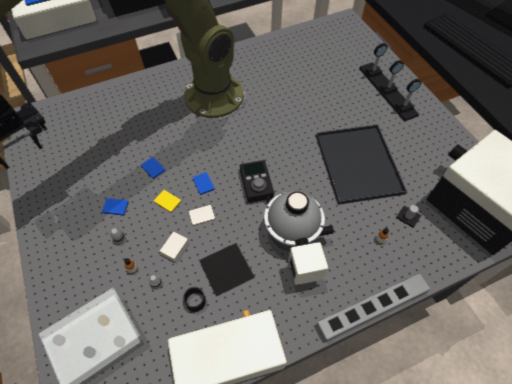

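View pics/side0.png

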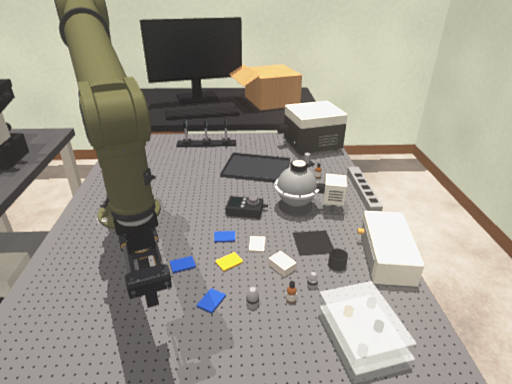

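View pics/wrist0.png

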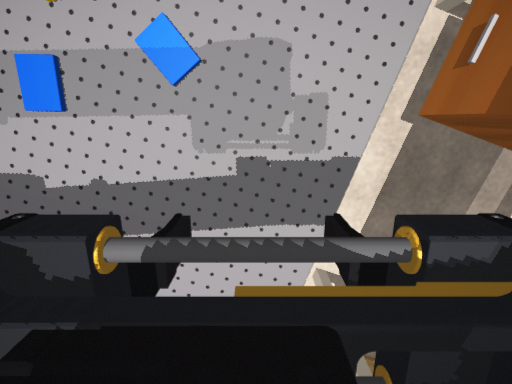

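```bash
cat > h.py <<'E'
from bench import ctrl
import cv2,numpy as np
from scipy.spatial.transform import Rotation as R
def cam(n,st=None):
    p=ctrl.camera_params(n);K=np.array(p["K"])
    if n=="wrist":
        st=st or ctrl.get_state();T=np.eye(4);T[:3,:3]=R.from_rotvec(st["tool_rot"]).as_matrix();T[:3,3]=st["position"]
        return K,np.linalg.inv(T@np.array(p["hand_eye"]))
    return K,np.array(p["world_to_cam"])
def p2w(n,uv,z,c=None):
    K,W=c or cam(n);Rm=W[:3,:3];t=W[:3,3];o=-Rm.T@t
    d=Rm.T@np.linalg.inv(K)@np.array([uv[0],uv[1],1.]);return o+d*(z-o[2])/d[2]
def w2p(n,p,c=None):
    K,W=c or cam(n);q=K@(W[:3,:3]@np.array(p)+W[:3,3]);return q[:2]/q[2]
def snap(n,f):
    im=ctrl.get_image(n);cv2.imwrite(f"pics/{f}.png",im[:,:,::-1]);return im
def crop(im,x0,y0,x1,y1,s,f):
    c=cv2.resize(im[y0:y1,x0:x1],None,fx=s,fy=s,interpolation=cv2.INTER_CUBIC);cv2.imwrite(f"pics/{f}.png",c[:,:,::-1])
E
python3 - <<'E'
from h import *
sc=ctrl.get_image("scene");sd=ctrl.get_image("side")
crop(sc,90,150,290,300,4,"sc_c");crop(sd,160,180,360,330,4,"sd_c")
hz={"puck":.1637,"port":.1637,"plate_thin":0,"plate_middle":0,"plate_thick":0,"control_box":0,"measure_top":.064,"tray":0,"mat":0,"objective_a":0,"dropper_a":0,"lens_tube":0,"post_base":0,"sphere":0}
for n in ["scene","side"]:
  for t,z in hz.items():
    for d in ctrl.mark_of(n,t)[:4]:
        if d["confidence"]>.2: print(n,t,round(d["confidence"],2),np.round(d["at"],1),np.round(p2w(n,d["at"],z)[:2],4))
E
```

```text
scene puck 0.67 [295.7 205.4] [0.6256 0.0046]
scene port 0.78 [297.8 205.1] [0.6271 0.01  ]
scene plate_thin 0.85 [167.2 197.6] [ 0.3566 -0.2956]
scene plate_thin 0.75 [200.5 184.5] [ 0.3537 -0.1827]
scene plate_thin 0.66 [200.8 214.1] [ 0.4559 -0.2194]
scene plate_thin 0.66 [152.4 168.1] [ 0.2276 -0.3053]
scene plate_middle 0.4 [291.2 231.4] [0.6227 0.0071]
scene plate_thick 0.73 [173.4 251. ] [ 0.5379 -0.335 ]
scene control_box 0.59 [251.6 186.3] [ 0.4278 -0.0356]
scene control_box 0.58 [129.4 272.3] [ 0.5487 -0.4694]
scene measure_top 0.59 [259.2 180.8] [ 0.4564 -0.0227]
scene tray 0.87 [356.6 160.7] [0.4797 0.3246]
scene mat 0.79 [226.9 269.5] [ 0.6545 -0.214 ]
scene objective_a 0.75 [121.5 236.4] [ 0.4295 -0.4615]
scene objective_a 0.59 [157.9 283.4] [ 0.6131 -0.4052]
scene dropper_a 0.66 [381.  240.3] [0.7575 0.2354]
scene dropper_a 0.43 [129.5 267.4] [ 0.5345 -0.4653]
scene lens_tube 0.74 [411.1 218.9] [0.735  0.3588]
scene lens_tube 0.7 [193.4 302.9] [ 0.7053 -0.3332]
scene lens_tube 0.39 [229.4 266.7] [ 0.6497 -0.2043]
scene post_base 0.6 [410.5 217.5] [0.7303 0.36  ]
scene 
[... 413 characters left out ...]
_thick 0.89 [278.3 267.3] [ 0.5217 -0.3305]
side control_box 0.79 [244.9 212.6] [ 0.4287 -0.031 ]
side measure_top 0.61 [251.6 197.5] [ 0.4538 -0.0279]
side tray 0.55 [256.4 166.5] [0.493  0.3368]
side mat 0.95 [312.2 244.1] [ 0.6465 -0.2258]
side objective_a 0.7 [309.7 286.1] [ 0.6042 -0.4135]
side objective_a 0.6 [253.4 305.3] [ 0.4378 -0.4754]
side dropper_a 0.64 [316.5 178.4] [0.7477 0.2149]
side dropper_a 0.62 [292.1 297.8] [ 0.547  -0.4547]
side dropper_a 0.3 [312.7 282.1] [ 0.6159 -0.3982]
side lens_tube 0.77 [336.2 265.2] [ 0.7023 -0.3309]
side post_base 0.45 [297.4 201.5] [0.6366 0.0354]
side post_base 0.38 [306.5 164.4] [0.7269 0.3481]
side sphere 0.62 [295.4 206.4] [0.6236 0.0014]
```

View pics/sc_c.png

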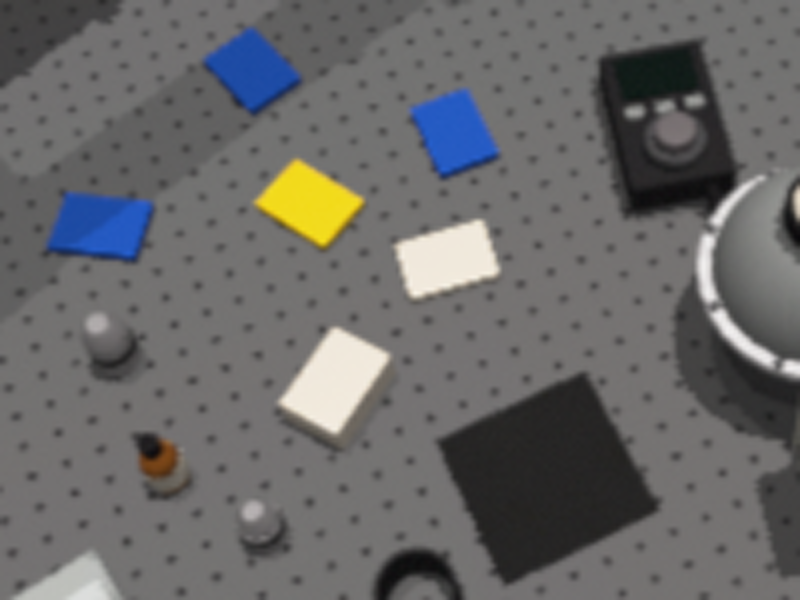

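View pics/sd_c.png

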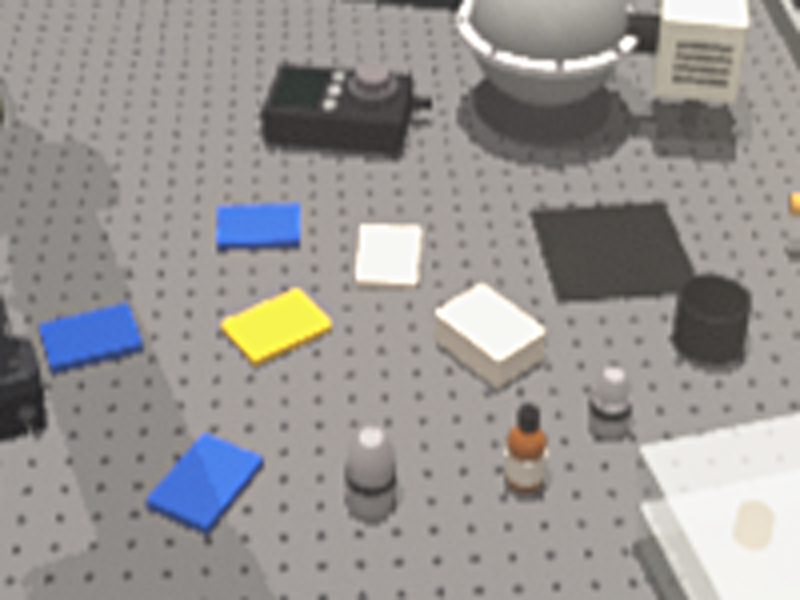

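```bash
cat >> h.py <<'E'
def rel(target,yaw=None,st=None):
    """target TCP xyz, yaw=world angle of tool y axis (tool down). prints total shift in tool frame (mm) & turn"""
    st=st or ctrl.get_state();M=R.from_rotvec(st["tool_rot"])
    d=M.inv().apply(np.array(target)-st["position"])*1000
    print("shift",np.round(d,1))
    if yaw is not None:
        best=None
        for k in (0,np.pi):
            y=np.array([np.cos(yaw+k),np.sin(yaw+k),0]);x=np.array([0,0,-1.]);z=np.cross(x,y)
            G=R.from_matrix(np.stack([x,y,z],1));r=(M.inv()*G).as_rotvec()
            print(" turn",np.round(r,3),"shift in goal axes",np.round(G.inv().apply(np.array(target)-st["position"])*1000,1))
def show():
    s=ctrl.get_state();M=R.from_rotvec(s["tool_rot"]).as_matrix()
    print("t",round(s["time"],2),"pos",np.round(s["position"],4),"x",np.round(M[:,0],3),"y",np.round(M[:,1],3),"z",np.round(M[:,2],3),"F",np.round(s["ft_force"],1),"g",round(float(s["grip_width"])*87,1),"j",np.round(s["joint_positions"],2))
from scipy.optimize import minimize
def sil(n,x,y,yaw,h,L=.07,W=.05,z0=0,s=4,c=None):
    pts=[]
    for a in(-1,1):
        for b in(-1,1):
            for z in(0,h):
                pts.append(w2p(n,[x+a*L/2*np.cos(yaw)-b*W/2*np.sin(yaw),y+a*L/2*np.sin(yaw)+b*W/2*np.cos(yaw),z0+z],c))
    return cv2.convexHull(np.float32(pts))[:,0]
def fitplate(ms,x,y,yaw,h,z0=0,L=.07,W=.05):
    """ms: dict cam->mask(float 0..1),cam obj"""
    def cost(q):
        e=0
        for n,(m,c) in ms.items():
            S=4;H=np.zeros((m.shape[0]*S,m.shape[1]*S),np.uint8)
            hu=sil(n,q[0]/100,q[1]/100,q[2],h,L,W,z0,c=c)
            cv2.fillPoly(H,[np.int32(((hu+.5)*S-.5)*16)],255,shift=4)
            r=cv2.resize(H,(m.shape[1],m.shape[0]),interpolation=cv2.INTER_AREA)/255.
            e+=np.abs(r-m).sum()/m.sum()
        return e
    o=minimize(cost,[x*100,y*100,yaw],method="Nelder-Mead",options=dict(initial_simplex=np.array([[x*100,y*100,yaw],[x*100+1,y*100,yaw],[x*100,y*100+1,yaw],[x*100,y*100,yaw+.3]]),maxiter=120))
    return o.x[0]/100,o.x[1]/100,o.x[2],o.fun
E
python3 - <<'E'
from h import *
show()
sc=cv2.imread("pics/scene0.png")[:,:,::-1];sd=cv2.imread("pics/side0.png")[:,:,::-1]
def wm(im,box):
    hsv=cv2.cvtColor(np.ascontiguousarray(im),cv2.COLOR_RGB2HSV);b=im.astype(float)
    warm=b[:,:,0]-b[:,:,2]
    m=np.zeros(im.shape[:2]);x0,y0,x1,y1=box
    v=b[y0:y1,x0:x1].max(2);m[y0:y1,x0:x1]=np.clip((v-118)/60,0,1);return m
c={n:cam(n) for n in("scene","side")}
A={"scene":(wm(sc,(185,202,219,228)),c["scene"]),"side":(wm(sd,(244,232,270,256)),c["side"])}
B={"scene":(wm(sc,(155,228,192,264)),c["scene"]),"side":(wm(sd,(264,246,300,280)),c["side"])}
for nm,ms,g in(("A",A,(.456,-.219)),("B",B,(.53,-.333))):
    print(nm,[float(v[0].sum()) for v in ms.values()])
    for h in(.01,.02,.03):
        print(nm,h,min((fitplate(ms,*g,y,h) for y in(0,.8,1.6,2.4)),key=lambda t:t[3]))
        for n in ms: print("  ",n,fitplate({n:ms[n]},*g,.8,h))
E
```

```text
t 1.65 pos [ 0.2136 -0.6139  0.4048] x [ 0. -0. -1.] y [ 0.329 -0.944  0.   ] z [-0.944 -0.329  0.   ] F [-0.1  0.   0.5] g 87.1 j [ 1.25  0.32 -0.07  1.45  0.02  1.37 -0.06]
A [362.55000000000007, 525.0833333333334]
A 0.01 (np.float64(0.45981067385673213), np.float64(-0.21841727144760795), np.float64(1.442220869741826), np.float64(0.6047028256640504))
   scene (np.float64(0.45929078658969774), np.float64(-0.218316883449756), np.float64(1.4755515066803628), np.float64(0.07699005681434068))
   side (np.float64(0.46326016475723547), np.float64(-0.21751133433673722), np.float64(1.2706341608240619), np.float64(0.5099526685773499))
A 0.02 (np.float64(0.460770864083479), np.float64(-0.21905280045515985), np.float64(1.4260886571165425), np.float64(0.6547659484200097))
   scene (np.float64(0.46230758459076343), np.float64(-0.21947218729360357), np.float64(1.5329975422953819), np.float64(0.1787096303146827))
   side (np.float64(0.46169129087236394), np.float64(-0.2211482882154369), np.float64(0.8944304906377191), np.float64(0.45116088015907835))
A 0.03 (np.float64(0.46356672874987176), np.flo
[... 953 characters left out ...]
45401154))
   scene (np.float64(0.5231169259041242), np.float64(-0.3283979942458919), np.float64(2.25297442275296), np.float64(0.10478577095703986))
   side (np.float64(0.5347116394461594), np.float64(-0.311854593351496), np.float64(-0.8188771421563019), np.float64(0.6169319670809789))
B 0.03 (np.float64(0.5298420310286519), np.float64(-0.3276528761245015), np.float64(-0.9430718081714156), np.float64(0.827552784913286))
   scene (np.float64(0.5263756902569616), np.float64(-0.3274251898407173), np.float64(2.1874747803139063), np.float64(0.2297083174234439))
   side (np.float64(0.5315564986282579), np.float64(-0.3160199759945131), np.float64(0.25610853909465037), np.float64(0.590035423908865))
```

Run:
```python
from h import *
sc=cv2.imread("pics/scene0.png")[:,:,::-1];sd=cv2.imread("pics/side0.png")[:,:,::-1]
print(sd[258,252:280:2,2],sd[255,262:302:2,2],sd[262:284,282,2], sc[235:262,173,2], sc[214,180:220,2])
```

```text
[158 157 159 158 157 159 157 158 157 253 247 244 244 244] [136 159 157 156 131 210 251 246 244 244 244 247 238 160 156 146 129 158
 157  99] [244 244 244 245 247 250 228 150 133 140 141 140 139 126 114 109 118 144
 157 158 156 136] [220 221 220 220 220 220 221 220 221 221 220 220 220 220 220 220 221 222
 222 222 222 222 216 145  97  85  70] [106 106 111 114 114 113 113 114 118 169 217 220 220 220 220 220 220 220
 220 220 220 220 220 220 220 220 220 220 220 220 220 220 220 190 123 103
  86  86 106 114]
```

Run:
```python
from h import *
sc=cv2.imread("pics/scene0.png")[:,:,::-1];sd=cv2.imread("pics/side0.png")[:,:,::-1]
def wm(im,box,lo,hi):
    m=np.zeros(im.shape[:2]);x0,y0,x1,y1=box
    m[y0:y1,x0:x1]=np.clip((im[y0:y1,x0:x1,2].astype(float)-lo)/(hi-lo),0,1);return m
c={n:cam(n) for n in("scene","side")}
A={"scene":(wm(sc,(185,202,219,228),118,220),c["scene"]),"side":(wm(sd,(244,232,270,256),165,244),c["side"])}
B={"scene":(wm(sc,(155,228,192,264),140,220),c["scene"]),"side":(wm(sd,(264,246,300,280),165,244),c["side"])}
for nm,ms,g,a in(("A",A,(.456,-.219),1.47),("B",B,(.53,-.333),2.2)):
    for h in(.01,.02,.03):
        print(nm,h,np.round(min((fitplate(ms,*g,a+y,0,z0=h) for y in(-.3,.3)),key=lambda t:t[3]),4))
        for n in ms: print("  ",n,np.round(min((fitplate({n:ms[n]},*g,a+y,0,z0=h) for y in (-.3,.3)),key=lambda t:t[3]),4))
```

```text
A 0.01 [ 0.4616 -0.2198  1.4558  0.1386]
   scene [ 0.462  -0.2192  1.4751  0.0587]
   side [ 0.4611 -0.2217  1.4544  0.0495]
A 0.02 [ 0.4647 -0.2225  1.3925  0.5756]
   scene [ 0.4676 -0.2201  1.4777  0.0718]
   side [ 0.4604 -0.2335  1.4469  0.0464]
A 0.03 [ 0.4684 -0.224   1.2918  1.0207]
   scene [ 0.4732 -0.2203  1.4641  0.0902]
   side [ 0.4596 -0.2458  1.4359  0.0488]
B 0.01 [ 0.5258 -0.3237  2.3423  1.0019]
   scene [ 0.5224 -0.3281  2.2083  0.0406]
   side [ 0.5354 -0.3089  2.2327  0.0653]
B 0.02 [ 0.5301 -0.3245  2.2609  0.46  ]
   scene [ 0.5277 -0.3282  2.1994  0.0659]
   side [ 0.5341 -0.32    2.2281  0.0473]
B 0.03 [ 0.5321 -0.3302  2.2205  0.1454]
   scene [ 0.5324 -0.3277  2.199   0.0815]
   side [ 0.5321 -0.3305  2.2217  0.0331]
```

Run:
```python
from h import *
sc=cv2.imread("pics/scene0.png")[:,:,::-1];sd=cv2.imread("pics/side0.png")[:,:,::-1]
a=cv2.resize(sc[160:260,240:340],None,fx=4,fy=4,interpolation=cv2.INTER_CUBIC);b=cv2.resize(sd[140:240,220:320],None,fx=4,fy=4,interpolation=cv2.INTER_CUBIC)
cv2.imwrite("pics/ab.png",np.hstack([a,b])[:,:,::-1])
```

```text
(no output)
```

View pics/ab.png

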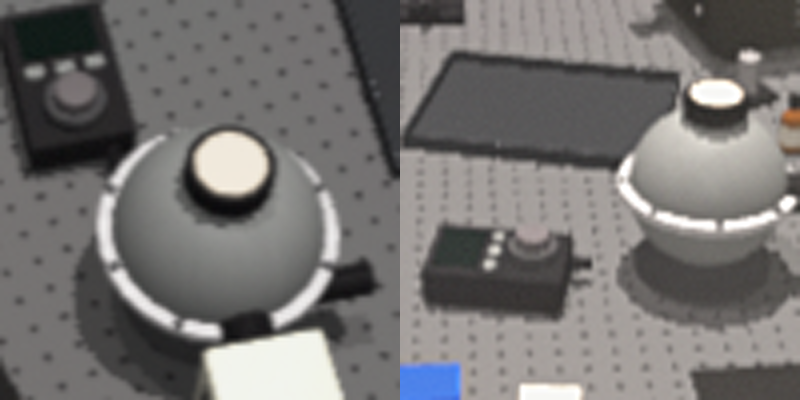

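Run:
```python
from h import *
sc=cv2.imread("pics/scene0.png")[:,:,::-1];sd=cv2.imread("pics/side0.png")[:,:,::-1]
def cen(im,x0,y0,x1,y1,lo,hi):
    w=np.clip((im[y0:y1,x0:x1,2].astype(float)-lo)/(hi-lo),0,1);yy,xx=np.mgrid[y0:y1,x0:x1];return (w*xx).sum()/w.sum(),(w*yy).sum()/w.sum(),w.sum()
for n,im,b in(("scene",sc,(284,190,311,212)),("side",sd,(290,157,309,170))):
    q=cen(im,*b,110,210);print(n,np.round(q,2),np.round(p2w(n,q[:2],.1857),4))
print(p2w("scene",(258.75,182.5),.064),p2w("side",(253.25,198),.064))
# control box corners scene (z=.04 top)
for q in((240+5/4,160+10/4),(240+90/4,160+3/4),(240+132/4,160+135/4),(240+28/4,160+160/4)):print(np.round(p2w("scene",q,.04),4))
# tray
for q in((317,129),(376,126),(405,192),(331,202)):print("tray",np.round(p2w("scene",q,.018),4))
```

```text
scene [297.41 200.36 229.54] [0.6244 0.008  0.1857]
side [298.15 162.35  85.69] [0.6232 0.0088 0.1857]
[ 0.46148626 -0.02648524  0.064     ] [ 0.45964748 -0.03154311  0.064     ]
[ 0.3548 -0.039   0.04  ]
[0.3767 0.026  0.04  ]
[0.5025 0.0028 0.04  ]
[ 0.4901 -0.0785  0.04  ]
tray [0.3173 0.2617 0.018 ]
tray [0.3899 0.4544 0.018 ]
tray [0.6544 0.3869 0.018 ]
tray [0.591  0.1589 0.018 ]
```

```bash
python3 -m crank '[0,0,0,0.168,0,0,0, 0,0,0,0.167,0,0,0, 0,-36,-42,0,0,0,0, 0,-36,-41,0,0,0,0, 0,-36,-41,0,0,0,0]' 30; python3 -m crank '[0,-36,-41,0,0,0,0, 0,-36,-41,0,0,0,0, 0,-36,-41,0,0,0,0, 0,-53,0,0,0,0,0, 0,-53,0,0,0,0,0]'; python3 -c "
from h import *
show();rel([.4605,-.029,.275],-1.5708)"
```

```text
time: 2.28
position: [0.3387, -0.5047, 0.4049]
tool_rot: [-2.222, 0.001, 2.221]
ft_force: [0.7, 0.4, -0.2]
grip_width: 0.516
time: 2.9
position: [0.4611, -0.2901, 0.4045]
tool_rot: [2.221, 0.001, -2.221]
ft_force: [0.2, -0.1, 0.1]
grip_width: 0.021
t 2.9 pos [ 0.4611 -0.2901  0.4045] x [ 0.  0. -1.] y [ 0.001 -1.    -0.   ] z [-1.    -0.001 -0.   ] F [ 0.2 -0.1  0.1] g 1.9 j [ 0.77  0.11 -0.28  1.71  0.03  1.33 -1.08]
shift [ 129.6 -261.     0.5]
 turn [ 0.001 -0.     0.   ] shift in goal axes [ 129.5 -261.1    0.6]
 turn [-3.141 -0.    -0.   ] shift in goal axes [129.5 261.1  -0.6]
```

Works as expected. On to above the button with a look from the wrist.

```bash
python3 -m crank '[0,-53,0,0,0,0,0, 0,-53,0,0,0,0,0, 0,-53,0,0,0,0,0, 20,-51,0,0,0,0,0, 20,-51,0,0,0,0,0]'
python3 - <<'E'
from h import *
show();st=ctrl.get_state();snap("wrist","w1");snap("scene","s1")
c=cam("wrist",st)
for t,z in(("measure_top",.064),("port",.1637)):
  for n in("wrist","scene"):
    for d in ctrl.mark_of(n,t)[:2]: print(n,t,d["confidence"],np.round(d["at"],1),np.round(p2w(n,d["at"],z,c if n=="wrist" else None),4))
print(w2p("wrist",[.4605,-.029,.064],c))
E
```

```text
time: 3.52
position: [0.4605, -0.0292, 0.3648]
tool_rot: [2.223, -0.001, -2.219]
ft_force: [0.6, 0.7, -0.0]
grip_width: 0.007
t 3.52 pos [ 0.4605 -0.0292  0.3648] x [ 0.002 -0.001 -1.   ] y [-0.    -1.     0.001] z [-1.     0.    -0.002] F [ 0.6  0.7 -0. ] g 0.6 j [ 0.54 -0.04 -0.52  1.94 -0.02  1.24 -1.54]
wrist measure_top 0.77 [252.4 187.4] [ 0.4586 -0.0242  0.064 ]
scene measure_top 0.55 [261.2 182.7] [ 0.4652 -0.02    0.064 ]
scene measure_top 0.21 [254.9 186.9] [ 0.4711 -0.0437  0.064 ]
wrist port 0.6 [499.2 120.4] [ 0.5297 -0.1883  0.1637]
wrist port 0.39 [401.4 174.8] [ 0.4932 -0.1291  0.1637]
scene port 0.68 [296.3 205.9] [0.6276 0.0053 0.1637]
[256.82375508 185.72726557]
```

View pics/w1.png

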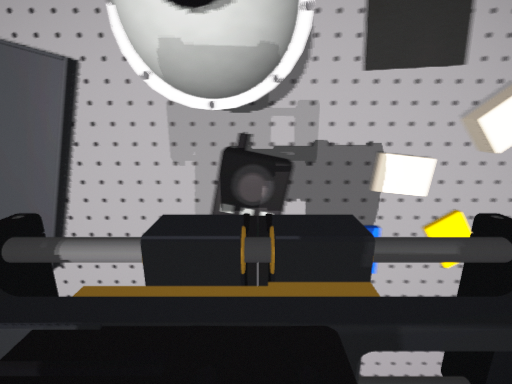

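View pics/s1.png

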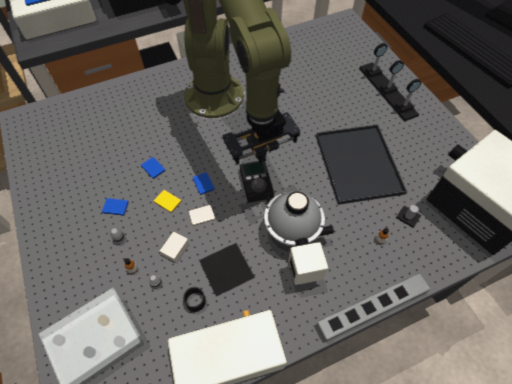

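```bash
python3 -m crank '[40,-2,0,0,0,0,0, 40,0,0,0,0,0,0, 30,0,0,0,0,0,0, 8,0,0,0,0,0,0, 5,0,0,0,0,0,0]'; python3 -m crank '[4,0,0,0,0,0,0, 2,0,0,0,0,0,0, 0,0,0,0,0,0,0, 0,0,0,0,0,0,0, 0,0,0,0,0,0,0]'
```

```text
time: 4.45
position: [0.461, -0.03, 0.2423]
tool_rot: [-2.221, 0.003, 2.221]
ft_force: [-1.6, -1.0, 4.2]
grip_width: 0.009
time: 5.08
position: [0.4612, -0.0295, 0.2384]
tool_rot: [2.222, -0.003, -2.22]
ft_force: [-7.8, -1.1, 17.8]
grip_width: 0.005
```

```bash
python3 -m crank '[-5,0,0,0,0,0,0, -10,0,0,0,0,0,0, -20,0,0,0,0,0,0, -20,0,0,0,0,0,0, 0,0,0,0,0,0,0]'
python3 - <<'E'
from h import *
show();im=snap("scene","s2");crop(im,220,150,350,260,5,"s2c")
rel([.624,.0084,.405],-1.5708)
E
```

```text
time: 5.7
position: [0.4617, -0.0287, 0.2926]
tool_rot: [2.227, -0.001, -2.216]
ft_force: [0.4, 0.6, -0.1]
grip_width: 0.002
t 5.7 pos [ 0.4617 -0.0287  0.2926] x [ 0.005 -0.001 -1.   ] y [-0.    -1.     0.001] z [-1.     0.    -0.005] F [ 0.4  0.6 -0.1] g 0.2 j [ 0.53  0.03 -0.53  2.02  0.02  1.08 -1.58]
shift [-113.2  -37.1 -163.2]
 turn [-0.    -0.002 -0.   ] shift in goal axes [-113.6  -37.2 -162.9]
 turn [ 3.142e+00 -1.000e-03  4.000e-03] shift in goal axes [-113.6   37.2  162.9]
```

View pics/s2c.png

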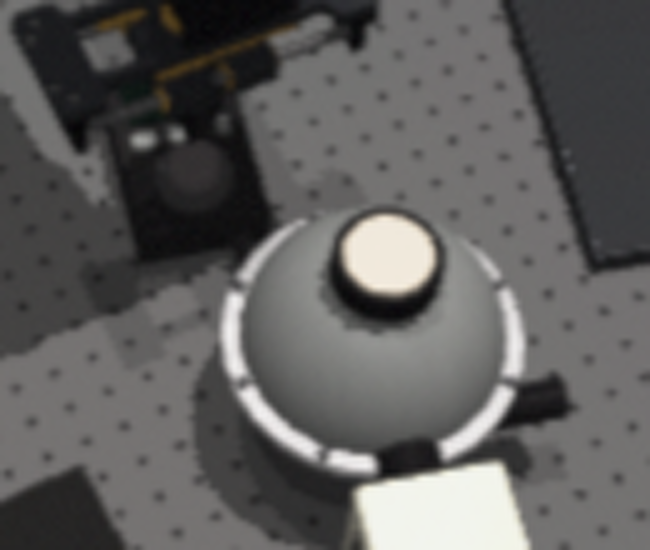

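```bash
python3 -m crank '[-55,0,0,0,0,0,87, -55,0,0,0,0,0,87, -3,-12,-55,0,0,0,87, 0,-12,-54,0,0,0,87, 0,-13,-54,0,0,0,87]'
python3 - <<'E'
from h import *
st=ctrl.get_state();c=cam("wrist",st);im=snap("wrist","w2")
show()
for t,z in(("puck",.1637),("port",.1637)):
    for d in ctrl.mark_of("wrist",t)[:2]: print(t,d["confidence"],np.round(d["at"],1),np.round(p2w("wrist",d["at"],z,c),4))
print(w2p("wrist",[.624,.0084,.1857],c))
E
```

```text
time: 6.38
position: [0.6253, 0.008, 0.4029]
tool_rot: [-2.221, 0.002, 2.221]
ft_force: [-0.1, 0.8, 1.2]
grip_width: 0.49
t 6.42 pos [0.6304 0.0096 0.399 ] x [ 0.     0.006 -1.   ] y [ 0.    -1.    -0.006] z [-1. -0. -0.] F [ 5.3  0.3 -1.7] g 46.7 j [ 0.41  0.34 -0.59  1.49  0.18  1.37 -1.76]
puck 0.91 [258.3 201.8] [0.626  0.007  0.1637]
[256.66651042 212.75136195]
```

View pics/w2.png

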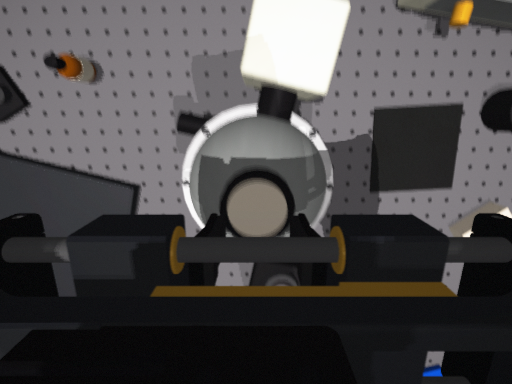

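```bash
python3 -m crank '[0,0,0,0,0,0,87, 0,0,0,0,0,0,87, 0,0,0,0,0,0,87, 0,0,0,0,0,0,87, 0,0,0,0,0,0,87]'
python3 - <<'E'
from h import *
st=ctrl.get_state();c=cam("wrist",st);im=snap("wrist","w3")
show()
g=im[170:250,215:300].astype(float).mean(2);print(np.percentile(g,[5,50,95]))
m=((g>130)).astype(np.uint8)
n,l,s,ce=cv2.connectedComponentsWithStats(m)
for i in range(1,n):
    if s[i,4]>300: q=ce[i]+[215,170];print(s[i],q,p2w("wrist",q,.1857,c))
E
```

```text
time: 7.15
position: [0.6235, 0.0079, 0.4041]
tool_rot: [2.222, -0.001, -2.221]
ft_force: [-0.3, -0.2, -0.3]
grip_width: 0.995
t 7.2 pos [0.6235 0.0079 0.404 ] x [ 0. -0. -1.] y [-0. -1.  0.] z [-1.  0. -0.] F [ 0.3 -0.2  0.3] g 86.3 j [ 0.41  0.32 -0.58  1.51  0.18  1.37 -1.75]
[ 10.66666667  72.         119.        ]
```

View pics/w3.png

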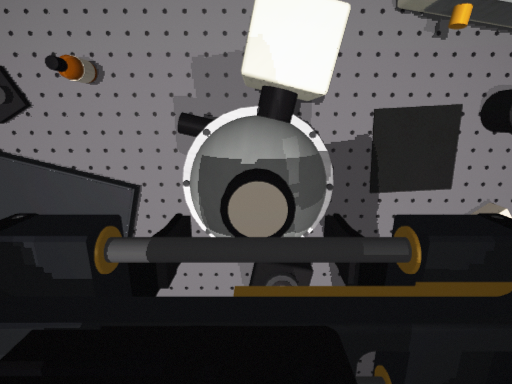

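Run:
```python
from h import *
c=cam("wrist")
for q in((257.8,205.5),(257.8,208),(257.8,209.5)):print(p2w("wrist",q,.1857,c))
im=cv2.imread("pics/w3.png").astype(float).mean(2)
print(im[160:245:1,258].astype(int)); print(im[208,210:305].astype(int))
# flange ring ellipse centre check
print(w2p("wrist",[.624,.0084,.1857],c))
```

```text
[0.62796794 0.00742325 0.1857    ]
[0.62591167 0.00742183 0.1857    ]
[0.62467289 0.00742097 0.1857    ]
[ 71  73  73  72  74  73  72  71  50  13  13   8   8  13  12  12  11  13
  13  12  17  58 119 119 119 119 118 118 118 118 118 118 118 117 117 117
 118 118 118 118 118 119 118 118 117 118 118 118 118 119 118 118 117 116
 117 118 117 118 117 118 116 117 117 116 116 116 117 116 117 117 116 116
 117 117 117 116 105  49  35  37  35  37  38  40  39]
[ 69  69  69  70  71  69  70  71  68  63  30  12   9  11  11  12  10  39
  96 118 117 117 117 119 119 118 117 119 118 118 118 118 119 118 119 119
 117 118 118 118 118 117 117 118 117 118 117 118 118 117 118 119 118 119
 119 117 117 118 117 118 118 118 118 117 117 118 119 117 118 118 117 119
 118 118 119 118 120 103  11  12  12  13  13  11  12  46  99  99 100  99
  93  71  70  72  76]
[256.55052529 210.31269508]
```

```bash
python3 -m crank '[30,0,0,0,0,0,87, 20,0,0,0,0,0,87, 6,0,0,0,0,0,87, 0,0,0,0,0,0,87, 0,0,0,0,0,0,87]' 15;  python3 -m crank '[0,0,0,0,0,0,70, 0,0,0,0,0,0,60, 0,0,0,0,0,0,40, 0,0,0,0,0,0,40, 0,0,0,0,0,0,40]' 15
```

```text
time: 7.82
position: [0.624, 0.0082, 0.3487]
tool_rot: [-2.223, 0.0, 2.22]
ft_force: [-0.6, -1.2, 0.6]
grip_width: 0.999
time: 8.45
position: [0.6237, 0.008, 0.3479]
tool_rot: [-2.222, 0.0, 2.221]
ft_force: [0.2, 0.5, 0.1]
grip_width: 0.682
```

Run:
```python
from h import *
P=[p2w("scene",(90+a/4-.4,150+b/4-.4),.003) for a,b in((440,442),(585,373),(657,508),(505,583))];print(np.round(P,4),np.mean(P,0))
P=[p2w("side",(160+a/4-.4,180+b/4-.4),.003) for a,b in((531,211),(665,203),(695,291),(558,300))];print(np.round(P,4),np.mean(P,0))
show()
rel([.651,-.214,.4],-1.5708)
```

```text
[[ 0.5972 -0.2751  0.003 ]
 [ 0.5903 -0.1591  0.003 ]
 [ 0.706  -0.1532  0.003 ]
 [ 0.7119 -0.27    0.003 ]] [ 0.65133962 -0.21432714  0.003     ]
[[ 0.5885 -0.1631  0.003 ]
 [ 0.7072 -0.1577  0.003 ]
 [ 0.7063 -0.2741  0.003 ]
 [ 0.594  -0.2791  0.003 ]] [ 0.64902072 -0.21852175  0.003     ]
t 8.45 pos [0.6237 0.008  0.3479] x [ 0. -0. -1.] y [-0. -1.  0.] z [-1.  0. -0.] F [0.2 0.5 0.1] g 59.3 j [ 0.41  0.35 -0.58  1.58  0.2   1.27 -1.77]
shift [-52.1 222.  -27.3]
 turn [-0. -0. -0.] shift in goal axes [-52.1 222.  -27.3]
 turn [ 3.141 -0.     0.   ] shift in goal axes [ -52.1 -222.    27.3]
```

```bash
python3 -m crank '[-5,0,0,0,0,0,40, -20,0,0,0,0,0,40, -30,0,0,0,0,0,40, 0,20,0,0,0,0,40, 0,50,-5,0,0,0,40]'
```

```text
time: 9.07
position: [0.6286, -0.0603, 0.4035]
tool_rot: [2.221, 0.007, -2.218]
ft_force: [0.1, -0.1, -1.3]
grip_width: 0.685
```

```bash
python3 -m crank '[0,52,-7,0,0,0,40, 0,52,-7,0,0,0,40, 0,50,-7,0,0,0,40, 20,0,0,0,0,0,40, 40,0,0,0,0,0,40]'; python3 -m crank '[50,0,0,0,0,0,40, 50,0,0,0,0,0,40, 35,0,0,0,0,0,40, 10,0,0,0,0,0,40, 0,0,0,0,0,0,40]'
```

```text
time: 9.7
position: [0.6496, -0.2179, 0.343]
tool_rot: [-2.224, 0.004, 2.218]
ft_force: [1.0, 0.6, -1.1]
grip_width: 0.683
time: 10.32
position: [0.6495, -0.2162, 0.1976]
tool_rot: [-2.22, 0.0, 2.222]
ft_force: [0.1, -0.6, 0.1]
grip_width: 0.687
```

```bash
python3 -c "
from h import *
show()"
```

```text
t 10.32 pos [ 0.6495 -0.2162  0.1976] x [-0.001  0.    -1.   ] y [-0. -1. -0.] z [-1.     0.     0.001] F [ 0.1 -0.6  0.1] g 59.8 j [ 0.61  0.59 -0.44  1.55  0.28  1.06 -1.47]
```

```bash
python3 -m crank '[6,0,0,0,0,0,40, 4,0,0,0,0,0,40, 0,0,0,0,0,0,40, 0,0,0,0,0,0,40, 0,0,0,0,0,0,66]'; python3 -m crank '[0,0,0,0,0,0,80, 0,0,0,0,0,0,87, 0,0,0,0,0,0,87, -15,0,0,0,0,0,87, -30,0,0,0,0,0,87]'
python3 - <<'E'
from h import *
show()
im=snap("scene","s3");crop(im,90,150,330,320,3,"s3c");im=snap("side","d3");crop(im,200,180,400,330,4,"d3c")
E
```

```text
time: 10.95
position: [0.6498, -0.2161, 0.1882]
tool_rot: [2.222, -0.001, -2.221]
ft_force: [-0.8, -0.8, -1.2]
grip_width: 0.723
time: 11.58
position: [0.6491, -0.2159, 0.2327]
tool_rot: [-2.218, -0.001, 2.224]
ft_force: [0.2, 0.8, 0.0]
grip_width: 1.0
t 11.57 pos [ 0.6491 -0.2159  0.2327] x [-0.002  0.001 -1.   ] y [-0.    -1.    -0.001] z [-1.     0.     0.002] F [0.2 0.8 0. ] g 87.0 j [ 0.61  0.56 -0.45  1.53  0.26  1.12 -1.46]
```

View pics/s3c.png

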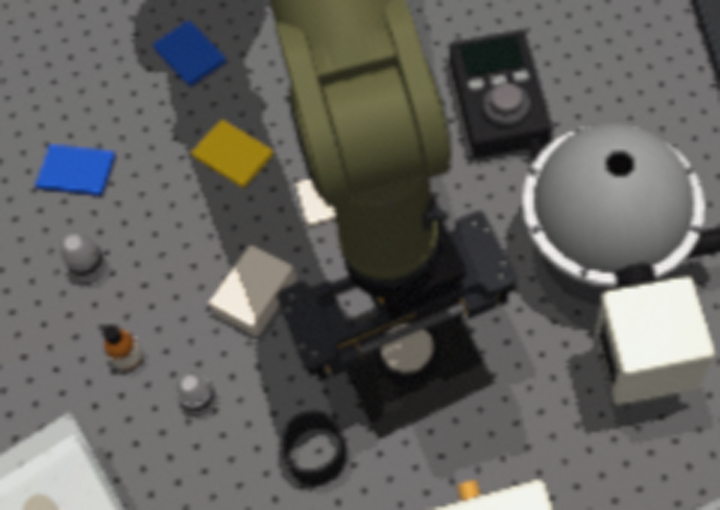

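View pics/d3c.png

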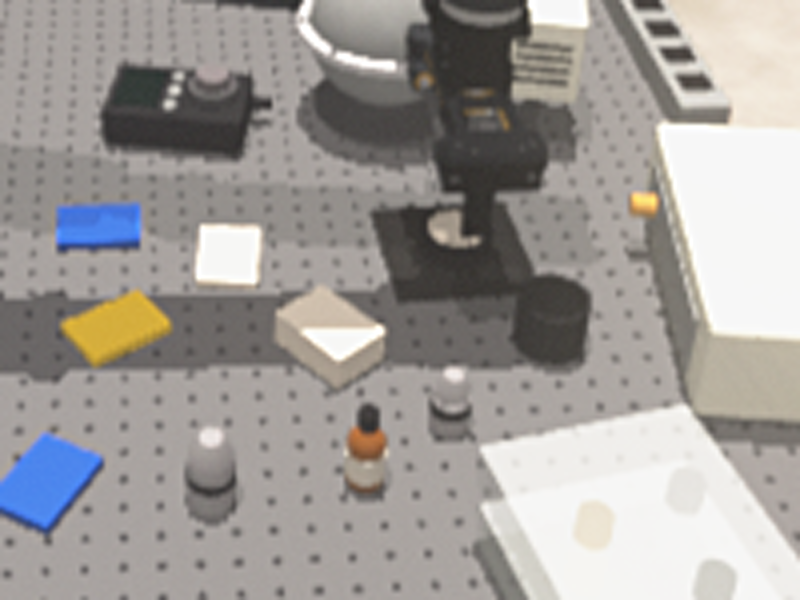

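```bash
python3 -m crank '[-10,0,0,-0.1825,0,0,87, -10,0,0,-0.1825,0,0,87, -10,0,0,-0.1825,0,0,87, -10,0,0,-0.1825,0,0,87, -10,0,0,-0.1825,0,0,87]'; python3 -m crank '[0,0,0,-0.1825,0,0,87, 0,0,0,-0.1825,0,0,87, 0,0,0,-0.1825,0,0,87, 0,0,0,0,0,0,87, 0,0,0,0,0,0,87]';python3 - <<'E'
from h import *
show()
rel([.4615,-.2203,.3],-.11);print(p2w("scene",(296.5,204.1),.1637))
E
```

```text
time: 12.3
position: [0.6496, -0.216, 0.2833]
tool_rot: [1.671, 0.826, -1.671]
ft_force: [0.2, 0.2, 0.1]
grip_width: 1.002
time: 12.92
position: [0.6496, -0.2161, 0.2828]
tool_rot: [1.293, 1.153, -1.293]
ft_force: [0.6, 0.9, -0.7]
grip_width: 0.999
t 12.93 pos [ 0.6496 -0.2161  0.2828] x [ 0. -0. -1.] y [ 0.993 -0.114  0.   ] z [-0.114 -0.993  0.   ] F [ 0.6  0.9 -0.7] g 86.9 j [ 0.81  0.58 -0.74  1.48  0.4   1.24 -0.09]
shift [ -17.2 -186.4   25.6]
 turn [-0.004  0.    -0.   ] shift in goal axes [ -17.2 -186.5   24.8]
 turn [ 3.137 -0.    -0.   ] shift in goal axes [-17.2 186.5 -24.8]
[0.62297726 0.00832074 0.1637    ]
```

```bash
python3 -m crank '[0,-47,7,0,0,0,87, 0,-47,6,0,0,0,87, 0,-47,6,0,0,0,87, 0,-45,6,0,0,0,87, 0,0,0,0,0,0,87]'
python3 - <<'E'
from h import *
st=ctrl.get_state();c=cam("wrist",st);im=snap("wrist","w4");show()
hu=sil("wrist",.4615,-.2203,1.46,0,z0=.01,c=c);print(hu)
cv2.polylines(im,[np.int32(hu)],True,(255,0,0),1);cv2.imwrite("pics/w4o.png",im[:,:,::-1])
E
```

```text
time: 13.55
position: [0.459, -0.221, 0.2824]
tool_rot: [1.291, 1.152, -1.298]
ft_force: [1.0, -0.5, 0.4]
grip_width: 1.003
t 13.6 pos [ 0.461  -0.2208  0.2831] x [-0.    -0.002 -1.   ] y [ 0.993 -0.115 -0.   ] z [-0.115 -0.993  0.002] F [ 0.8 -0.  -0.1] g 87.2 j [ 1.16  0.21 -0.84  1.92  0.18  1.09  0.14]
[[286.8386  154.60718]
 [285.21234 223.8121 ]
 [235.7797  223.96095]
 [233.85869 154.84578]]
```

View pics/w4o.png

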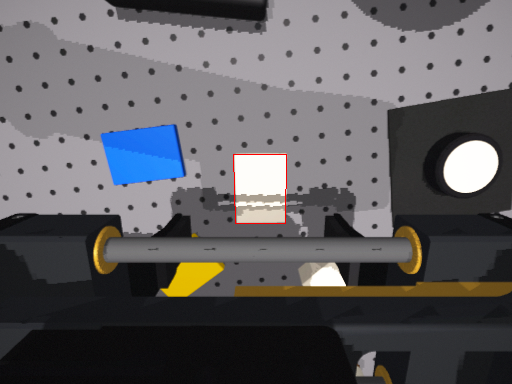

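```bash
python3 -m crank '[40,0,0,0,0,0,87, 40,0,0,0,0,0,87, 14,0,0,0,0,0,87, 4,0,0,0,0,0,87, 0,0,0,0,0,0,87]';  python3 -m crank '[0,0,0,0,0,0,60, 0,0,0,0,0,0,50, 0,0,0,0,0,0,40, 0,0,0,0,0,0,40, 0,0,0,0,0,0,40]' 20; python3 -c "
from h import *
show()"
```

```text
time: 14.22
position: [0.463, -0.2203, 0.1857]
tool_rot: [1.291, 1.153, -1.289]
ft_force: [0.5, 0.5, 1.0]
grip_width: 0.998
time: 14.85
position: [0.4619, -0.2203, 0.1848]
tool_rot: [1.29, 1.155, -1.291]
ft_force: [-0.3, -0.8, 1.3]
grip_width: 0.571
t 14.85 pos [ 0.4619 -0.2203  0.1848] x [-0. -0. -1.] y [ 0.994 -0.111 -0.   ] z [-0.111 -0.994  0.   ] F [-0.3 -0.8  1.3] g 49.7 j [ 1.09  0.36 -0.78  1.99  0.32  0.91  0.03]
```

```bash
python3 -m crank '[-10,0,0,0,0,0,40, -50,0,0,0,0,0,40, -55,0,0,0,0,0,40, -55,0,0,0,0,0,40, -50,0,0,0,0,0,40]';  python3 -m crank '[-5,27,-49,0,0,0,40, 0,27,-49,0,0,0,40, 0,27,-49,0,0,0,40, 0,27,-49,0,0,0,40, 0,27,-49,0,0,0,40]'; python3 -m crank '[0,0,0,0,0,0,40, 0,0,0,0,0,0,40, 0,0,0,0,0,0,40, 0,0,0,0,0,0,40, 0,0,0,0,0,0,40]'
python3 - <<'E'
from h import *
st=ctrl.get_state();c=cam("wrist",st);im=snap("wrist","w5");show()
p=st["position"];hu=sil("wrist",p[0],p[1],1.46,0,z0=p[2]-.1748,c=c)
cv2.polylines(im,[np.int32(hu)],True,(255,0,0),1);cv2.imwrite("pics/w5o.png",im[:,:,::-1]);rel([.6235,.008,.3485],-.11)
E
```

```text
time: 15.48
position: [0.4619, -0.2197, 0.4073]
tool_rot: [1.29, 1.153, -1.29]
ft_force: [-0.5, -0.5, -0.8]
grip_width: 0.571
time: 16.1
position: [0.6241, 0.0095, 0.4102]
tool_rot: [1.291, 1.154, -1.291]
ft_force: [0.5, -1.5, 0.3]
grip_width: 0.572
time: 16.73
position: [0.6231, 0.0073, 0.4099]
tool_rot: [1.291, 1.153, -1.292]
ft_force: [-0.5, -0.0, -0.7]
grip_width: 0.568
t 16.77 pos [0.6232 0.0075 0.4099] x [ 0.    -0.001 -1.   ] y [ 0.994 -0.112  0.   ] z [-0.112 -0.994  0.   ] F [-0.2 -0.5 -0.7] g 49.9 j [ 0.69  0.41 -0.97  1.49  0.34  1.42 -0.41]
shift [61.4  0.3 -0.6]
 turn [-0.002  0.    -0.   ] shift in goal axes [61.4  0.3 -0.5]
 turn [ 3.139e+00 -0.000e+00 -1.000e-03] shift in goal axes [61.4 -0.3  0.5]
```

View pics/w5o.png

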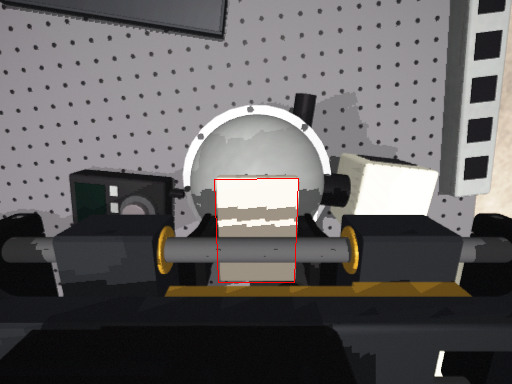

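```bash
python3 -m crank '[25,0,0,0,0,0,40, 20,0,0,0,0,0,40, 8,0,0,0,0,0,40, 4,0,0,0,0,0,40, 0,0,0,0,0,0,40]';  python3 -m crank '[2,0,0,0,0,0,40, 1.5,0,0,0,0,0,40, 0,0,0,0,0,0,40, 0,0,0,0,0,0,40, 0,0,0,0,0,0,40]'; python3 -c "
from h import *
show()"
```

```text
time: 17.4
position: [0.6234, 0.0084, 0.353]
tool_rot: [1.291, 1.155, -1.29]
ft_force: [0.3, 0.3, -1.0]
grip_width: 0.57
time: 18.02
position: [0.6233, 0.0083, 0.3493]
tool_rot: [1.29, 1.154, -1.29]
ft_force: [-0.2, 0.1, -1.1]
grip_width: 0.571
t 18.02 pos [0.6233 0.0083 0.3493] x [ 0. -0. -1.] y [ 0.994 -0.111  0.   ] z [-0.111 -0.994  0.   ] F [-0.2  0.1 -1.1] g 49.7 j [ 0.68  0.46 -0.95  1.57  0.38  1.31 -0.44]
```

```bash
python3 -m crank '[0.7,0,0,0,0,0,40, 0.5,0,0,0,0,0,40, 0,0,0,0,0,0,40, 0,0,0,0,0,0,40, 0,0,0,0,0,0,40]'; python3 -c "
from h import *
show()"
```

```text
time: 18.65
position: [0.6233, 0.0083, 0.3486]
tool_rot: [1.29, 1.154, -1.29]
ft_force: [-2.5, -0.8, 5.0]
grip_width: 0.574
t 18.65 pos [0.6233 0.0083 0.3486] x [ 0. -0. -1.] y [ 0.994 -0.111  0.   ] z [-0.111 -0.994  0.   ] F [-2.5 -0.8  5. ] g 49.9 j [ 0.68  0.46 -0.95  1.57  0.38  1.31 -0.44]
```

Contact at the expected height; release.

```bash
python3 -m crank '[0,0,0,0,0,0,54, 0,0,0,0,0,0,60, 0,0,0,0,0,0,75, 0,0,0,0,0,0,87, 0,0,0,0,0,0,87]'; python3 -m crank '[-10,0,0,0,0,0,87, -25,0,0,0,0,0,87, -25,0,0,0,0,0,87, 0,0,0,0,0,0,87, 0,0,0,0,0,0,87]'
python3 - <<'E'
from h import *
st=ctrl.get_state();c=cam("wrist",st);im=snap("wrist","w6");show()
hu=sil("wrist",.6233,.0083,1.46,0,z0=.1737,c=c)
cv2.polylines(im,[np.int32(hu)],True,(255,0,0),1);cv2.imwrite("pics/w6o.png",im[:,:,::-1])
E
```

```text
time: 19.27
position: [0.6233, 0.0083, 0.3479]
tool_rot: [1.29, 1.155, -1.291]
ft_force: [0.8, -0.5, -0.1]
grip_width: 0.938
time: 19.9
position: [0.6232, 0.0082, 0.4076]
tool_rot: [1.29, 1.155, -1.291]
ft_force: [-0.6, -0.2, 0.4]
grip_width: 1.0
t 19.95 pos [0.6231 0.0081 0.4072] x [-0.001 -0.    -1.   ] y [ 0.994 -0.111 -0.001] z [-0.111 -0.994  0.   ] F [ 0.4  0.  -1.1] g 87.3 j [ 0.69  0.42 -0.97  1.49  0.35  1.42 -0.41]
```

View pics/w6o.png

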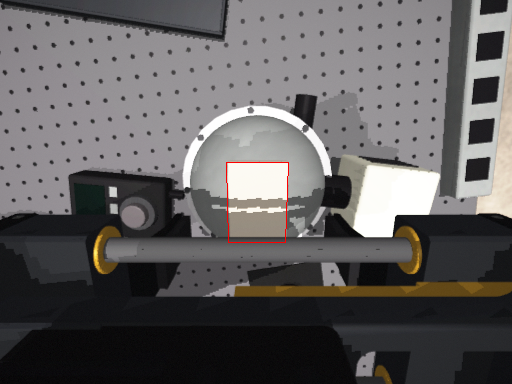

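```bash
python3 - <<'E'
from h import *
im=cv2.imread("pics/w6.png");c=cam("wrist")
print(p2w("wrist",(133,213),.064,c))
rel([.4605,-.027,.405],-1.571)
E
python3 -m crank '[-5,-32,11,0.1825,0,0,0, 0,-32,11,0,0,0,0, 0,-32,11,0,0,0,0, 0,-32,11,0,0,0,0, 0,-30,10,0,0,0,0]'
```

```text
[ 0.45906757 -0.02142809  0.064     ]
shift [   2.4 -157.7   52.9]
 turn [1.46e+00 1.00e-03 1.00e-03] shift in goal axes [  2.2  35.1 162.6]
 turn [-1.682e+00 -1.000e-03  1.000e-03] shift in goal axes [   2.2  -35.1 -162.6]
time: 20.58
position: [0.4558, -0.0041, 0.4119]
tool_rot: [1.422, 1.057, -1.424]
ft_force: [-0.3, -0.8, 1.0]
grip_width: 0.518
```

```bash
python3 -m crank '[0,0,0,0.1825,0,0,0, 0,0,0,0.1825,0,0,0, 0,0,0,0.1825,0,0,0, 0,0,0,0.1825,0,0,0, 0,0,0,0.1825,0,0,0]'; python3 -m crank '[0,0,0,0.1825,0,0,0, 0,0,0,0.1825,0,0,0, 0,0,0,0,0,0,0, 0,0,0,0,0,0,0, 0,0,0,0,0,0,0]'
python3 - <<'E'
from h import *
st=ctrl.get_state();c=cam("wrist",st);im=snap("wrist","w7");show()
for d in ctrl.mark_of("wrist","measure_top")[:2]:
    print(d["confidence"],d["at"],p2w("wrist",d["at"],.064,c))
crop(im,180,120,340,240,5,"w7c");rel([.460,-.025,.25],-1.571)
E
```

```text
time: 21.2
position: [0.4568, -0.0039, 0.4122]
tool_rot: [2.025, 0.368, -2.028]
ft_force: [0.5, -0.6, -0.4]
grip_width: 0.023
time: 21.82
position: [0.4572, -0.0038, 0.4128]
tool_rot: [2.22, 0.002, -2.221]
ft_force: [-0.6, 0.6, -1.0]
grip_width: 0.004
t 21.88 pos [ 0.4572 -0.0038  0.4129] x [-0.  0. -1.] y [ 0.001 -1.    -0.   ] z [-1.    -0.001  0.   ] F [ 0.2  1.  -0.6] g 0.5 j [ 1.17 -0.14 -1.11  1.86 -0.13  1.35 -1.47]
0.89 [273.4, 175.3] [ 0.45792392 -0.02398964  0.064     ]
shift [163.   21.2  -2.8]
 turn [0.001 0.    0.   ] shift in goal axes [163.   21.2  -2.8]
 turn [-3.14 -0.    0.  ] shift in goal axes [163.  -21.2   2.8]
```

View pics/w7c.png

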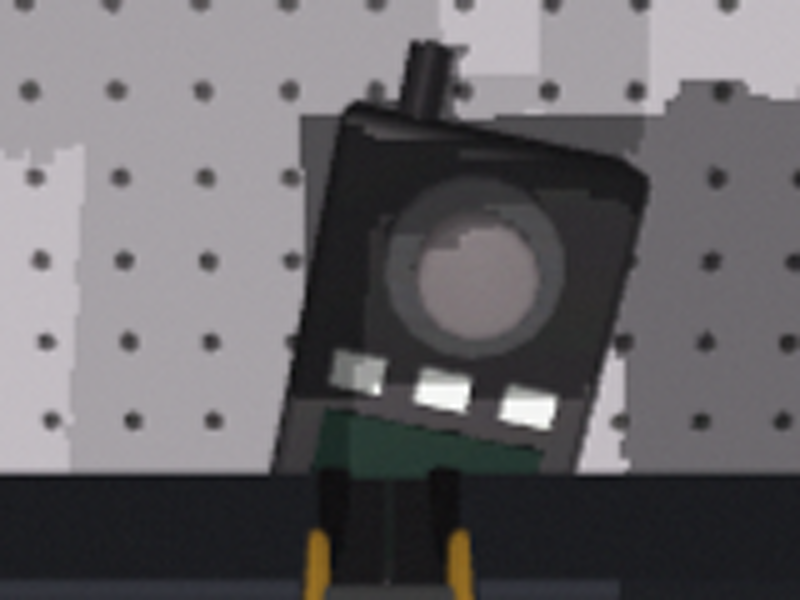

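```bash
python3 -m crank '[0,20,-2,0,0,0,0, 45,0,0,0,0,0,0, 50,0,0,0,0,0,0, 50,0,0,0,0,0,0, 17,0,0,0,0,0,0]'; python3 -m crank '[8,0,0,0,0,0,0, 5,0,0,0,0,0,0, 2,0,0,0,0,0,0, 0,0,0,0,0,0,0, 0,0,0,0,0,0,0]';python3 -c "
from h import *
show()"
```

```text
time: 22.55
position: [0.4579, -0.0252, 0.2477]
tool_rot: [-2.214, -0.002, 2.226]
ft_force: [1.1, -0.8, 0.9]
grip_width: 0.007
time: 23.18
position: [0.4594, -0.0241, 0.2383]
tool_rot: [2.217, -0.005, -2.223]
ft_force: [-10.8, 0.9, 21.9]
grip_width: 0.004
t 23.18 pos [ 0.4594 -0.0241  0.2383] x [-0.003 -0.003 -1.   ] y [-0.001 -1.     0.003] z [-1.     0.001  0.003] F [-10.8   0.9  21.9] g 0.4 j [ 1.07  0.23 -1.14  2.06  0.25  1.   -1.77]
```

```bash
python3 -m crank '[-5,0,0,0,0,0,0, -15,0,0,0,0,0,0, -40,0,0,0,0,0,0, -55,0,0,0,0,0,0, -55,0,0,0,0,0,0]'; python3 -m crank '[0,0,0,-0.1825,0,0,60, 0,0,0,-0.1825,0,0,87, 0,0,0,-0.1825,0,0,87, 0,0,0,-0.1825,0,0,87, 0,0,0,-0.1825,0,0,87]'; python3 -m crank '[0,0,0,-0.1825,0,0,87, 0,0,0,-0.1825,0,0,87, 0,0,0,-0.1825,0,0,87, 0,0,0,0,0,0,87, 0,0,0,0,0,0,87]'
python3 - <<'E'
from h import *
im=snap("scene","s4");crop(im,200,100,420,270,3,"s4c");show()
rel([.6233,.0083,.405],-.11)
E
```

```text
time: 23.8
position: [0.4595, -0.0233, 0.4085]
tool_rot: [2.223, -0.001, -2.218]
ft_force: [0.8, -1.9, 0.5]
grip_width: 0.007
time: 24.42
position: [0.4596, -0.0234, 0.4072]
tool_rot: [1.672, 0.824, -1.669]
ft_force: [0.1, 0.4, -0.3]
grip_width: 0.488
time: 25.05
position: [0.4594, -0.0236, 0.4066]
tool_rot: [1.293, 1.152, -1.292]
ft_force: [-0.4, -0.3, 0.4]
grip_width: 0.985
t 25.1 pos [ 0.4593 -0.0237  0.4064] x [ 0.001 -0.001 -1.   ] y [ 0.994 -0.113  0.001] z [-0.113 -0.994  0.001] F [-0.6  1.2 -0.4] g 85.9 j [ 1.1  -0.1  -1.03  1.87 -0.09  1.33 -0.01]
shift [  1.6 159.3 -50.3]
 turn [-0.003  0.001 -0.001] shift in goal axes [  1.4 159.5 -49.8]
 turn [ 3.138e+00 -2.000e-03 -1.000e-03] shift in goal axes [   1.4 -159.5   49.8]
```

View pics/s4c.png

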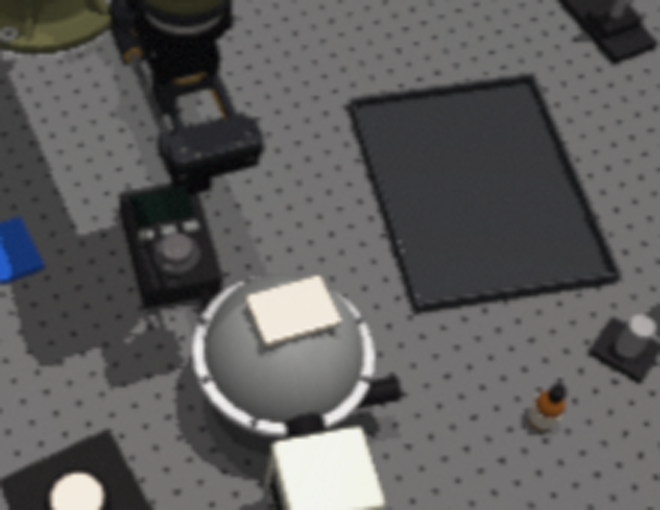

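```bash
python3 -m crank '[0,40,-12,0,0,0,87, 0,40,-13,0,0,0,87, 0,40,-12,0,0,0,87, 0,39,-13,0,0,0,87, 0,0,0,0,0,0,87]'; python3 -m crank '[25,0,0,0,0,0,87, 20,0,0,0,0,0,87, 9,0,0,0,0,0,87, 3,0,0,0,0,0,87, 0,0,0,0,0,0,87]'; python3 -c "
from h import *
show()"
```

```text
time: 25.72
position: [0.6246, 0.0088, 0.4046]
tool_rot: [1.293, 1.159, -1.29]
ft_force: [-1.2, 0.6, 1.1]
grip_width: 1.001
time: 26.35
position: [0.6228, 0.0082, 0.3496]
tool_rot: [1.291, 1.154, -1.29]
ft_force: [-0.3, -0.1, 0.0]
grip_width: 0.999
t 26.35 pos [0.6228 0.0082 0.3496] x [ 0.001 -0.    -1.   ] y [ 0.994 -0.111  0.001] z [-0.111 -0.994  0.   ] F [-0.3 -0.1  0. ] g 86.9 j [ 0.74  0.5  -1.05  1.57  0.44  1.33 -0.48]
```

```bash
python3 -m crank '[1,0,0,0,0,0,60, 0,0,0,0,0,0,50, 0,0,0,0,0,0,40, 0,0,0,0,0,0,40, 0,0,0,0,0,0,40]' 20; python3 -m crank '[-4,0,0,0,0,0,40, -15,0,0,0,0,0,40, -25,0,0,0,0,0,40, -15,0,0,0,0,0,40, 0,0,0,0,0,0,40]'
python3 - <<'E'
from h import *
show()
# tray fit in scene: corner estimate from crop s4c
P=[p2w("scene",(200+a/3-.4,100+b/3-.4),.018) for a,b in((350,101),(532,77),(617,278),(416,309))];print(np.round(P,4),np.mean(P,0))
E
```

```text
time: 26.98
position: [0.6228, 0.0083, 0.3481]
tool_rot: [1.29, 1.155, -1.29]
ft_force: [0.2, -0.1, 0.4]
grip_width: 0.569
time: 27.6
position: [0.6231, 0.0086, 0.4087]
tool_rot: [1.292, 1.153, -1.288]
ft_force: [0.7, 0.2, -1.0]
grip_width: 0.57
t 27.6 pos [0.6231 0.0086 0.4087] x [ 0.003 -0.    -1.   ] y [ 0.994 -0.111  0.003] z [-0.111 -0.994 -0.   ] F [ 0.7  0.2 -1. ] g 49.6 j [ 0.75  0.46 -1.07  1.49  0.4   1.43 -0.45]
[[0.3329 0.2501 0.018 ]
 [0.3884 0.4592 0.018 ]
 [0.6556 0.3871 0.018 ]
 [0.602  0.1782 0.018 ]] [0.49470984 0.31865575 0.018     ]
```

```bash
python3 -m crank '[0,0,0,0.154,0,0,40, 0,-28,-53,0,0,0,40, 0,-28,-53,0,0,0,40, 0,-28,-53,0,0,0,40, 0,-28,-53,0,0,0,40]'; python3 -m crank '[0,-28,-53,0,0,0,40, 30,0,0,0,0,0,40, 50,0,0,0,0,0,40, 50,0,0,0,0,0,40, 40,0,0,0,0,0,40]';  python3 -m crank '[25,0,0,0,0,0,40, 12,0,0,0,0,0,40, 8,0,0,0,0,0,40, 0,0,0,0,0,0,40, 0,0,0,0,0,0,40]'; python3 -c "
from h import *
show()"
```

```text
time: 28.22
position: [0.5696, 0.2435, 0.4062]
tool_rot: [1.401, 1.071, -1.403]
ft_force: [0.9, 0.6, -0.7]
grip_width: 0.57
time: 28.85
position: [0.5564, 0.2999, 0.2339]
tool_rot: [1.399, 1.072, -1.404]
ft_force: [-0.2, 0.0, 0.4]
grip_width: 0.576
time: 29.48
position: [0.5575, 0.301, 0.1932]
tool_rot: [1.403, 1.071, -1.4]
ft_force: [-0.2, -0.1, -1.8]
grip_width: 0.572
t 29.48 pos [0.5575 0.301  0.1932] x [ 0.002  0.001 -1.   ] y [ 0.965 -0.262  0.001] z [-0.262 -0.965 -0.001] F [-0.2 -0.1 -1.8] g 49.8 j [ 0.17  0.67 -0.94  1.68  0.6   1.1  -1.21]
```

```bash
python3 -m crank '[3,0,0,0,0,0,40, 1.5,0,0,0,0,0,40, 0,0,0,0,0,0,40, 0,0,0,0,0,0,40, 0,0,0,0,0,0,40]'; python3 -c "
from h import *
show()"
```

```text
time: 30.1
position: [0.5572, 0.3008, 0.1883]
tool_rot: [1.402, 1.071, -1.401]
ft_force: [-1.3, -1.3, 5.0]
grip_width: 0.568
t 30.1 pos [0.5572 0.3008 0.1883] x [ 0.001 -0.    -1.   ] y [ 0.965 -0.262  0.001] z [-0.262 -0.965  0.   ] F [-1.3 -1.3  5. ] g 49.5 j [ 0.16  0.68 -0.93  1.68  0.6   1.1  -1.22]
```

```bash
python3 -m crank '[0,0,0,0,0,0,55, 0,0,0,0,0,0,70, 0,0,0,0,0,0,87, 0,0,0,0,0,0,87, -15,0,0,0,0,0,87]'; python3 -m crank '[-40,0,0,0,0,0,87, -50,0,0,0,0,0,87, -55,0,0,0,0,0,87, -55,0,0,0,0,0,87, 0,0,0,0,0,0,87]'
python3 - <<'E'
from h import *
st=ctrl.get_state();c=cam("wrist",st);im=snap("wrist","w8");show()
im=snap("scene","s5")
rel([.532,-.330,.405],.644)
E
```

```text
time: 30.72
position: [0.5566, 0.3003, 0.2018]
tool_rot: [1.399, 1.073, -1.404]
ft_force: [-0.8, -1.0, 0.2]
grip_width: 0.965
time: 31.35
position: [0.5572, 0.3024, 0.4089]
tool_rot: [1.409, 1.071, -1.393]
ft_force: [-0.4, 0.2, -0.5]
grip_width: 0.998
t 31.4 pos [0.557  0.3015 0.4058] x [ 0.005  0.002 -1.   ] y [ 0.965 -0.262  0.004] z [-0.262 -0.965 -0.003] F [-0.7  0.5 -0.9] g 86.8 j [ 0.25  0.48 -1.07  1.47  0.43  1.43 -1.1 ]
shift [ -1.6 141.1 615.4]
 turn [-0.909  0.    -0.002] shift in goal axes [  -1.5 -398.6  489.6]
 turn [ 2.233e+00 -2.000e-03 -0.000e+00] shift in goal axes [  -1.5  398.6 -489.6]
```

View pics/w8.png

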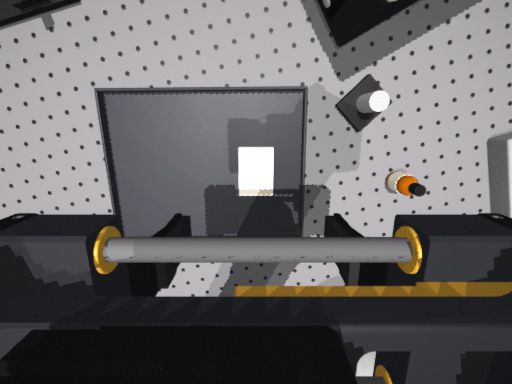

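```bash
python3 -m crank '[0,12,51,0,0,0,87, 0,12,51,0,0,0,87, 0,12,51,0,0,0,87, 0,12,51,0,0,0,87, 0,12,51,0,0,0,87]';python3 -m crank '[0,12,51,0,0,0,87, 0,12,51,0,0,0,87, 0,12,51,0,0,0,87, 0,12,51,0,0,0,87, 0,12,51,0,0,0,87]'; python3 -m crank '[0,11,52,0,0,0,87, 0,10,53,0,0,0,87, 0,0,0,-0.182,0,0,87, 0,0,0,-0.182,0,0,87, 0,0,0,-0.182,0,0,87]';python3 -m crank '[0,0,0,-0.182,0,0,87, 0,0,0,-0.182,0,0,87, 20,0,0,0,0,0,87, 50,0,0,0,0,0,87, 0,0,0,0,0,0,87]'
python3 - <<'E'
from h import *
show();rel([.532,-.330,.3],.644)
E
```

```text
time: 32.08
position: [0.5474, 0.0367, 0.4009]
tool_rot: [1.4, 1.073, -1.404]
ft_force: [0.9, 0.2, 0.6]
grip_width: 1.002
time: 32.7
position: [0.5384, -0.2247, 0.401]
tool_rot: [1.401, 1.074, -1.404]
ft_force: [0.6, -1.4, -0.6]
grip_width: 1.0
time: 33.33
position: [0.5315, -0.3298, 0.4006]
tool_rot: [0.996, 1.335, -0.996]
ft_force: [0.4, -0.3, 0.6]
grip_width: 0.998
time: 33.95
position: [0.5298, -0.3296, 0.3271]
tool_rot: [0.726, 1.457, -0.725]
ft_force: [-0.2, -0.1, 0.5]
grip_width: 1.002
t 33.95 pos [ 0.5298 -0.3296  0.3271] x [-0.009  0.005 -1.   ] y [ 0.801  0.599 -0.004] z [ 0.599 -0.801 -0.009] F [-0.2 -0.1  0.5] g 87.1 j [ 1.32  0.55 -1.09  1.59  0.5   1.32  0.81]
shift [27.1  1.6  1.9]
 turn [-0.001 -0.009  0.004] shift in goal axes [27.1  1.5  1.6]
 turn [3.14  0.006 0.014] shift in goal axes [27.1 -1.5 -1.6]
```

```bash
python3 -m crank '[30,0,0,0,0,0,87, 10,0,0,0,0,0,87, 0,0,0,0,0,0,87, 0,0,0,0,0,0,87, 0,0,0,0,0,0,87]'
python3 - <<'E'
from h import *
st=ctrl.get_state();c=cam("wrist",st);im=snap("wrist","w9");show()
hu=sil("wrist",.532,-.330,2.215,0,z0=.03,c=c)
cv2.polylines(im,[np.int32(hu)],True,(255,0,0),1);cv2.imwrite("pics/w9o.png",im[:,:,::-1]);rel([.532,-.330,.3],.644)
E
```

```text
time: 34.58
position: [0.5325, -0.3298, 0.2937]
tool_rot: [0.722, 1.446, -0.723]
ft_force: [0.3, -0.1, 0.8]
grip_width: 1.001
t 34.62 pos [ 0.5324 -0.3299  0.2935] x [ 0.001 -0.001 -1.   ] y [0.799 0.601 0.   ] z [ 0.601 -0.799  0.001] F [-0.4  0.2  0.3] g 87.2 j [ 1.31  0.58 -1.07  1.62  0.53  1.26  0.79]
shift [-6.5 -0.4 -0.1]
 turn [ 0.001  0.001 -0.   ] shift in goal axes [-6.5 -0.4 -0.1]
 turn [-3.141e+00  0.000e+00  2.000e-03] shift in goal axes [-6.5  0.4  0.1]
```

View pics/w9o.png

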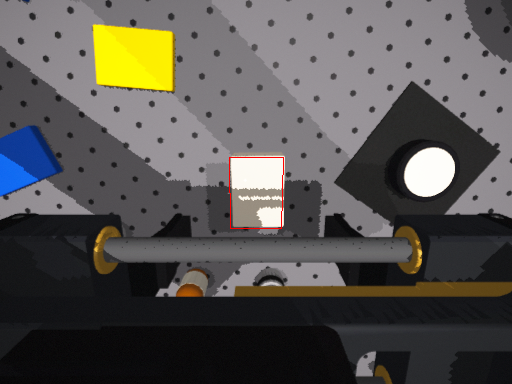

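```bash
python3 -m crank '[40,0,0,0,0,0,87, 40,0,0,0,0,0,87, 20,0,0,0,0,0,87, 5,0,0,0,0,0,87, 0,0,0,0,0,0,87]';  python3 -m crank '[0,0,0,0,0,0,60, 0,0,0,0,0,0,50, 0,0,0,0,0,0,40, 0,0,0,0,0,0,40, 0,0,0,0,0,0,40]' 25; python3 -c "
from h import *
show()"
```

```text
time: 35.25
position: [0.5327, -0.3299, 0.1886]
tool_rot: [0.722, 1.446, -0.722]
ft_force: [0.0, -0.0, -0.5]
grip_width: 1.0
time: 35.88
position: [0.5322, -0.3298, 0.1877]
tool_rot: [0.722, 1.447, -0.722]
ft_force: [-0.5, -0.6, 0.7]
grip_width: 0.571
t 35.88 pos [ 0.5322 -0.3298  0.1877] x [ 0. -0. -1.] y [0.799 0.601 0.   ] z [ 0.601 -0.799  0.   ] F [-0.5 -0.6  0.7] g 49.7 j [ 1.25  0.69 -0.98  1.7   0.63  1.1   0.72]
```

```bash
python3 -m crank '[-10,0,0,0,0,0,40, -45,0,0,0,0,0,40, -60,0,0,0,0,0,40, -60,0,0,0,0,0,40, -60,0,0,0,0,0,40]';  python3 -m crank '[-7,0,0,0,0,0,40, 0,40,-31,0,0,0,40, 0,40,-31,0,0,0,40, 0,40,-31,0,0,0,40, 0,40,-31,0,0,0,40]'; python3 -m crank '[0,39,-31,0,0,0,40, 0,39,-30,0,0,0,40, 0,38,-30,0,0,0,40, 0,0,0,0.182,0,0,40, 0,0,0,0.182,0,0,40]';  python3 -m crank '[0,0,0,0.182,0,0,40, 0,0,0,0.182,0,0,40, 0,0,0,0.182,0,0,40, 0,0,0,0,0,0,40, 0,0,0,0,0,0,40]'
python3 - <<'E'
from h import *
st=ctrl.get_state();c=cam("wrist",st);im=snap("wrist","w10");show()
p=st["position"];hu=sil("wrist",p[0],p[1],1.307,0,z0=p[2]-.1577,c=c)
cv2.polylines(im,[np.int32(hu)],True,(255,0,0),1);cv2.imwrite("pics/w10o.png",im[:,:,::-1]);rel([.6235,.008,.3514],-.264)
E
```

```text
time: 36.5
position: [0.5317, -0.3294, 0.4247]
tool_rot: [0.722, 1.448, -0.722]
ft_force: [1.2, -0.4, -3.3]
grip_width: 0.574
time: 37.12
position: [0.5851, -0.1331, 0.4282]
tool_rot: [0.722, 1.449, -0.723]
ft_force: [0.6, -1.3, -2.3]
grip_width: 0.572
time: 37.75
position: [0.6229, 0.0091, 0.4279]
tool_rot: [1.001, 1.33, -1.004]
ft_force: [-0.4, -0.1, -2.3]
grip_width: 0.575
time: 38.38
position: [0.6232, 0.008, 0.4288]
tool_rot: [1.398, 1.075, -1.401]
ft_force: [-0.8, -0.1, -2.4]
grip_width: 0.574
t 38.42 pos [0.6232 0.0079 0.429 ] x [-0.001 -0.    -1.   ] y [ 0.966 -0.259 -0.001] z [-0.259 -0.966  0.   ] F [-0.2 -0.1 -2.2] g 49.4 j [ 0.69  0.41 -0.98  1.46  0.34  1.45 -0.56]
shift [77.6  0.3 -0.1]
 turn [0.002 0.    0.001] shift in goal axes [77.6  0.2 -0.1]
 turn [-3.14e+00 -1.00e-03  0.00e+00] shift in goal axes [77.6 -0.2  0.1]
```

View pics/w10o.png

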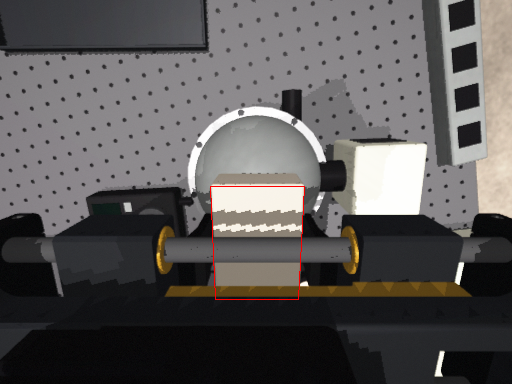

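```bash
python3 -m crank '[30,0,0,0,0,0,40, 25,0,0,0,0,0,40, 13,0,0,0,0,0,40, 5,0,0,0,0,0,40, 0,0,0,0,0,0,40]';  python3 -m crank '[2,0,0,0,0,0,40, 1.5,0,0,0,0,0,40, 0.8,0,0,0,0,0,40, 0,0,0,0,0,0,40, 0,0,0,0,0,0,40]'; python3 -c "
from h import *
show()"
```

```text
time: 39.05
position: [0.6236, 0.0081, 0.3569]
tool_rot: [1.402, 1.072, -1.401]
ft_force: [0.0, -0.2, -2.0]
grip_width: 0.572
time: 39.67
position: [0.6234, 0.008, 0.3523]
tool_rot: [1.402, 1.072, -1.402]
ft_force: [-0.4, 0.4, -3.2]
grip_width: 0.577
t 39.67 pos [0.6234 0.008  0.3523] x [ 0. -0. -1.] y [ 0.965 -0.262  0.   ] z [-0.262 -0.965  0.   ] F [-0.4  0.4 -3.2] g 50.2 j [ 0.68  0.45 -0.96  1.57  0.38  1.32 -0.59]
```

```bash
python3 -m crank '[0.7,0,0,0,0,0,40, 0.5,0,0,0,0,0,40, 0,0,0,0,0,0,40, 0,0,0,0,0,0,40, 0,0,0,0,0,0,40]'; python3 -c "
from h import *
show()"
```

```text
time: 40.3
position: [0.6234, 0.008, 0.3513]
tool_rot: [1.402, 1.072, -1.402]
ft_force: [-0.6, -1.0, 1.5]
grip_width: 0.574
t 40.3 pos [0.6234 0.008  0.3513] x [ 0. -0. -1.] y [ 0.965 -0.262  0.   ] z [-0.262 -0.965  0.   ] F [-0.6 -1.   1.5] g 49.9 j [ 0.68  0.45 -0.96  1.57  0.38  1.32 -0.59]
```

```bash
python3 -m crank '[0,0,0,0,0,0,54, 0,0,0,0,0,0,60, 0,0,0,0,0,0,75, 0,0,0,0,0,0,87, 0,0,0,0,0,0,87]'; python3 -m crank '[-10,0,0,0,0,0,87, -30,0,0,0,0,0,87, -40,0,0,0,0,0,87, 0,0,0,0,0,0,87, 0,0,0,0,0,0,87]'
python3 - <<'E'
from h import *
st=ctrl.get_state();c=cam("wrist",st);im=snap("wrist","w11");show()
hu=sil("wrist",.6234,.008,1.307,0,z0=.1937,c=c)
cv2.polylines(im,[np.int32(hu)],True,(255,0,0),1);cv2.imwrite("pics/w11o.png",im[:,:,::-1])
rel([.459,-.024,.43],-1.571)
im=snap("scene","s6");crop(im,200,100,420,270,3,"s6c")
E
```

```text
time: 40.92
position: [0.6234, 0.008, 0.351]
tool_rot: [1.402, 1.072, -1.402]
ft_force: [0.5, -0.5, 0.6]
grip_width: 0.939
time: 41.55
position: [0.6233, 0.008, 0.4311]
tool_rot: [1.401, 1.072, -1.402]
ft_force: [0.7, 0.3, -1.9]
grip_width: 1.002
t 41.6 pos [0.6232 0.0078 0.4304] x [-0.001 -0.    -1.   ] y [ 0.965 -0.262 -0.001] z [-0.262 -0.965  0.001] F [ 0.3 -0.2 -0.5] g 87.0 j [ 0.69  0.41 -0.98  1.46  0.34  1.46 -0.56]
shift [   0.6 -150.1   73.7]
 turn [1.306e+00 1.000e-03 0.000e+00] shift in goal axes [  0.4  31.8 164.2]
 turn [-1.836e+00 -0.000e+00  1.000e-03] shift in goal axes [   0.4  -31.8 -164.2]
```

View pics/w11o.png

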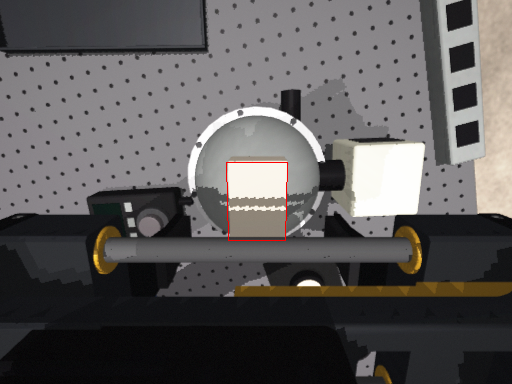

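View pics/s6c.png

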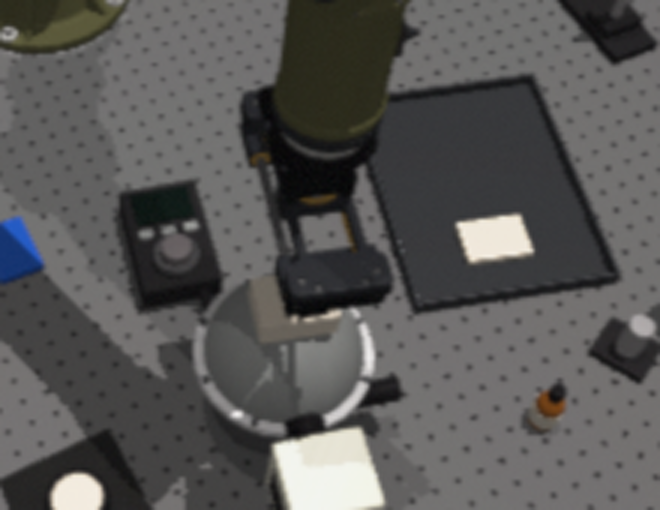

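```bash
python3 -m crank '[0,-50,25,0,0,0,0, 0,-50,25,0,0,0,0, 0,-50,24,0,0,0,0, 0,0,0,0.1865,0,0,0, 0,0,0,0.1865,0,0,0]'; python3 -m crank '[0,0,0,0.1865,0,0,0, 0,0,0,0.1865,0,0,0, 0,0,0,0.1865,0,0,0, 0,0,0,0.1865,0,0,0, 0,0,0,0.1865,0,0,0]'; python3 -m crank '[40,0,0,0,0,0,0, 0,0,0,0,0,0,0, 0,0,0,0,0,0,0, 0,0,0,0,0,0,0, 0,0,0,0,0,0,0]'
python3 - <<'E'
from h import *
st=ctrl.get_state();c=cam("wrist",st);im=snap("wrist","w12");show()
for d in ctrl.mark_of("wrist","measure_top")[:2]:
    print(d["confidence"],d["at"],p2w("wrist",d["at"],.064,c))
crop(im,180,120,340,240,5,"w12c")
E
```

```text
time: 42.28
position: [0.4581, -0.0242, 0.4307]
tool_rot: [1.664, 0.826, -1.668]
ft_force: [0.2, -0.5, -1.1]
grip_width: 0.516
time: 42.9
position: [0.4589, -0.0242, 0.4302]
tool_rot: [-2.217, 0.006, 2.22]
ft_force: [0.4, 0.2, 0.0]
grip_width: 0.02
time: 43.52
position: [0.4596, -0.0241, 0.3918]
tool_rot: [2.222, -0.0, -2.22]
ft_force: [-0.7, -0.6, -0.4]
grip_width: 0.005
t 43.58 pos [ 0.4595 -0.0241  0.3916] x [ 0.001 -0.001 -1.   ] y [ 0.    -1.     0.001] z [-1.    -0.    -0.001] F [-0.3 -0.1 -0.2] g 0.4 j [ 1.35 -0.13 -1.24  1.89 -0.13  1.3  -1.43]
0.92 [258.1, 182.3] [ 0.45677133 -0.02527739  0.064     ]
```

View pics/w12c.png

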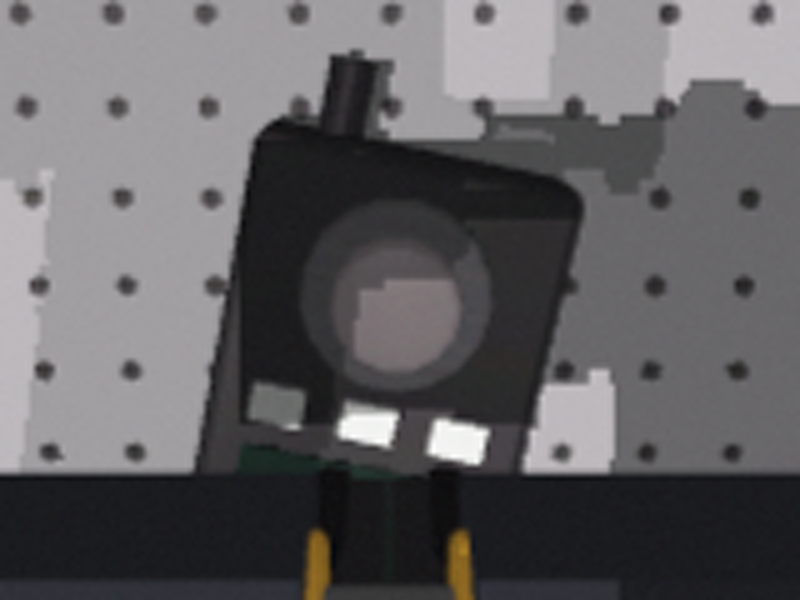

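```bash
python3 -m crank '[40,0,1,0,0,0,0, 45,0,0,0,0,0,0, 40,0,0,0,0,0,0, 12,0,0,0,0,0,0, 5,0,0,0,0,0,0]'; python3 -m crank '[7,0,0,0,0,0,0, 4,0,0,0,0,0,0, 2,0,0,0,0,0,0, 0,0,0,0,0,0,0, 0,0,0,0,0,0,0]';python3 -c "
from h import *
show()"
```

```text
time: 44.25
position: [0.4586, -0.024, 0.2493]
tool_rot: [2.222, 0.001, -2.221]
ft_force: [0.7, 0.3, 0.1]
grip_width: 0.005
time: 44.88
position: [0.4595, -0.024, 0.2384]
tool_rot: [2.222, -0.002, -2.219]
ft_force: [-4.9, 0.5, 18.6]
grip_width: 0.001
t 44.88 pos [ 0.4595 -0.024   0.2384] x [ 0.002 -0.002 -1.   ] y [ 0.    -1.     0.002] z [-1.    -0.    -0.002] F [-4.9  0.5 18.6] g 0.1 j [ 1.14  0.27 -1.24  2.06  0.3   1.01 -1.82]
```

Fully down. Release and go back for the thick plate.

```bash
python3 -m crank '[-5,0,0,0,0,0,0, -15,0,0,0,0,0,0, -50,0,0,0,0,0,0, -60,0,0,0,0,0,0, -60,0,0,0,0,0,0]'; python3 -m crank '[0,0,0,-0.1865,0,0,60, 0,0,0,-0.1865,0,0,87, 0,0,0,-0.1865,0,0,87, 0,0,0,-0.1865,0,0,87, 0,0,0,-0.1865,0,0,87]'; python3 -m crank '[0,0,0,-0.1865,0,0,87, 0,0,0,-0.1865,0,0,87, 0,0,0,0,0,0,87, 0,0,0,0,0,0,87, 0,0,0,0,0,0,87]'
python3 - <<'E'
from h import *
im=snap("scene","s7");crop(im,200,100,420,270,3,"s7c");show()
rel([.6233,.008,.43],-.264)
E
```

```text
time: 45.5
position: [0.4579, -0.0239, 0.4277]
tool_rot: [2.22, -0.005, -2.22]
ft_force: [0.5, -1.9, -0.3]
grip_width: 0.007
time: 46.12
position: [0.4581, -0.024, 0.4262]
tool_rot: [1.657, 0.839, -1.657]
ft_force: [0.3, -0.0, 0.9]
grip_width: 0.488
time: 46.75
position: [0.4582, -0.0242, 0.4261]
tool_rot: [1.403, 1.07, -1.403]
ft_force: [-0.6, -0.0, -0.8]
grip_width: 0.981
t 46.8 pos [ 0.4582 -0.0242  0.4261] x [ 0. -0. -1.] y [ 0.965 -0.263  0.   ] z [-0.263 -0.965  0.   ] F [-0.1  0.4  0.1] g 86.0 j [ 1.15 -0.13 -1.05  1.84 -0.12  1.37 -0.14]
shift [ -3.9 150.8 -74.5]
 turn [-0.002  0.    -0.   ] shift in goal axes [ -3.9 151.  -74.2]
 turn [ 3.139e+00 -0.000e+00 -1.000e-03] shift in goal axes [  -3.9 -151.    74.2]
```

View pics/s7c.png

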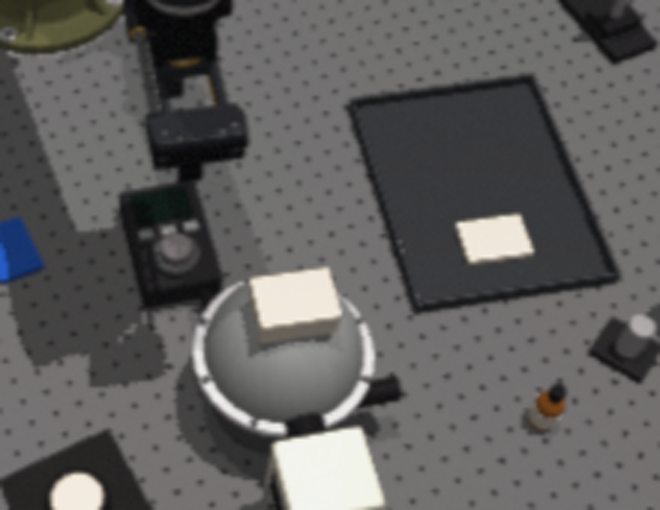

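```bash
python3 -m crank '[-3,38,-18,0,0,0,87, 0,38,-19,0,0,0,87, 0,38,-19,0,0,0,87, 0,37,-18,0,0,0,87, 0,0,0,0,0,0,87]'; python3 -m crank '[30,0,0,0,0,0,87, 30,0,0,0,0,0,87, 14,0,0,0,0,0,87, 3,0,0,0,0,0,87, 0,0,0,0,0,0,87]'; python3 -c "
from h import *
show()"
```

```text
time: 47.42
position: [0.6251, 0.0082, 0.4272]
tool_rot: [1.403, 1.077, -1.402]
ft_force: [-0.4, 0.9, -0.6]
grip_width: 1.004
time: 48.05
position: [0.6234, 0.0076, 0.3531]
tool_rot: [1.403, 1.071, -1.401]
ft_force: [0.7, -0.4, 0.6]
grip_width: 0.999
t 48.05 pos [0.6234 0.0076 0.3531] x [ 0.001 -0.    -1.   ] y [ 0.965 -0.262  0.001] z [-0.262 -0.965 -0.   ] F [ 0.7 -0.4  0.6] g 86.9 j [ 0.76  0.51 -1.09  1.56  0.46  1.35 -0.65]
```

```bash
python3 -m crank '[1.5,0,0,0,0,0,60, 0,0,0,0,0,0,50, 0,0,0,0,0,0,40, 0,0,0,0,0,0,40, 0,0,0,0,0,0,40]' 25; python3 -m crank '[-5,0,0,0,0,0,40, -20,0,0,0,0,0,40, -30,0,0,0,0,0,40, -10,0,0,0,0,0,40, 0,-20,-20,0,0,0,40]';python3 -m crank '[0,-40,-40,0,0,0,40, 0,-40,-40,0,0,0,40, 0,-40,-40,0,0,0,40, 0,-40,-40,0,0,0,40, 0,-40,-40,0,0,0,40]';python3 -m crank '[0,-40,-40,0,0,0,40, 0,-11,-6,0,0,0,40, 20,0,0,0,0,0,40, 40,0,0,0,0,0,40, 0,0,0,0,0,0,40]'
python3 - <<'E'
from h import *
st=ctrl.get_state();c=cam("wrist",st);im=snap("wrist","w13");show()
p=st["position"];hu=sil("wrist",.432,.336,1.307,0,z0=.034,c=c)
cv2.polylines(im,[np.int32(hu)],True,(255,0,0),1);cv2.imwrite("pics/w13o.png",im[:,:,::-1]);rel([.432,.336,.1917],-.264)
E
```

```text
time: 48.68
position: [0.6234, 0.0078, 0.3506]
tool_rot: [1.402, 1.072, -1.402]
ft_force: [-1.2, -0.2, 0.9]
grip_width: 0.569
time: 49.3
position: [0.6101, 0.0302, 0.4161]
tool_rot: [1.406, 1.068, -1.404]
ft_force: [-0.0, -0.3, -1.9]
grip_width: 0.574
time: 49.92
position: [0.4661, 0.2797, 0.4148]
tool_rot: [1.4, 1.072, -1.402]
ft_force: [1.4, 0.2, -1.9]
grip_width: 0.576
time: 50.55
position: [0.4316, 0.3323, 0.3513]
tool_rot: [1.396, 1.07, -1.411]
ft_force: [-0.8, -0.5, -1.7]
grip_width: 0.574
t 50.6 pos [0.432  0.3334 0.3536] x [-0.003 -0.003 -1.   ] y [ 0.964 -0.264 -0.003] z [-0.264 -0.964  0.003] F [-0.6 -0.2 -1.4] g 49.7 j [ 0.33  0.35 -1.22  1.75  0.34  1.29 -1.24]
shift [161.9  -0.3  -3. ]
 turn [-0.003  0.003  0.003] shift in goal axes [161.9  -0.7  -2.5]
 turn [ 3.138  0.004 -0.005] shift in goal axes [161.9   0.7   2.5]
```

View pics/w13o.png

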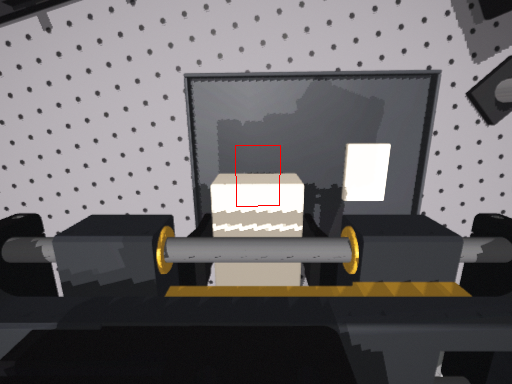

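```bash
python3 -m crank '[45,0,-2,0,0,0,40, 50,0,0,0,0,0,40, 40,0,0,0,0,0,40, 17,0,0,0,0,0,40, 4,0,0,0,0,0,40]'; python3 -m crank '[2,0,0,0,0,0,40, 1,0,0,0,0,0,40, 0,0,0,0,0,0,40, 0,0,0,0,0,0,40, 0,0,0,0,0,0,40]';python3 -c "
from h import *
show()"
```

```text
time: 51.22
position: [0.4327, 0.3373, 0.1999]
tool_rot: [1.403, 1.072, -1.402]
ft_force: [0.1, 0.5, -2.1]
grip_width: 0.572
time: 51.85
position: [0.432, 0.3373, 0.1967]
tool_rot: [1.402, 1.072, -1.401]
ft_force: [0.2, -0.6, -2.4]
grip_width: 0.575
t 51.85 pos [0.432  0.3373 0.1967] x [ 0.  0. -1.] y [ 0.965 -0.262  0.   ] z [-0.262 -0.965 -0.   ] F [ 0.2 -0.6 -2.4] g 50.0 j [ 0.16  0.54 -1.05  1.89  0.55  1.03 -1.39]
```

```bash
python3 -m crank '[3,0,0,0,0,0,40, 2,0,0,0,0,0,40, 1,0,0,0,0,0,40, 0,0,0,0,0,0,40, 0,0,0,0,0,0,40]';python3 -c "
from h import *
show()"
```

```text
time: 52.48
position: [0.4319, 0.3373, 0.1908]
tool_rot: [1.401, 1.071, -1.402]
ft_force: [-2.5, -3.2, 5.7]
grip_width: 0.571
t 52.48 pos [0.4319 0.3373 0.1908] x [-0.    -0.001 -1.   ] y [ 0.965 -0.262  0.   ] z [-0.262 -0.965  0.001] F [-2.5 -3.2  5.7] g 49.6 j [ 0.15  0.55 -1.05  1.89  0.56  1.03 -1.4 ]
```

```bash
python3 -m crank '[0,0,0,0,0,0,55, 0,0,0,0,0,0,70, 0,0,0,0,0,0,87, 0,0,0,0,0,0,87, -15,0,0,0,0,0,87]'; python3 -m crank '[-40,0,0,0,0,0,87, -55,0,0,0,0,0,87, -60,0,0,0,0,0,87, -45,0,0,0,0,0,87, 0,0,0,0,0,0,87]'
python3 - <<'E'
from h import *
im=snap("wrist","w14");show()
im=snap("scene","s8")
K=im.astype(float)
w=np.clip((K[250:290,205:250,2]-110)/80,0,1)
crop(im,200,100,420,290,3,"s8c")
rel([.650,-.216,.405],-.264)
for d in ctrl.mark_of("scene","puck")[:2]: print(d["confidence"],d["at"],p2w("scene",d["at"],.003))
E
```

```text
time: 53.1
position: [0.4316, 0.3369, 0.2051]
tool_rot: [1.4, 1.072, -1.404]
ft_force: [-0.5, 0.0, 0.2]
grip_width: 0.966
time: 53.72
position: [0.4321, 0.3388, 0.4101]
tool_rot: [1.408, 1.071, -1.395]
ft_force: [0.1, -0.4, -0.3]
grip_width: 1.002
t 53.77 pos [0.4319 0.3379 0.4077] x [ 0.004  0.001 -1.   ] y [ 0.965 -0.262  0.003] z [-0.262 -0.965 -0.002] F [ 0.4 -0.2 -0.6] g 87.0 j [ 0.35  0.31 -1.26  1.67  0.3   1.38 -1.21]
shift [  1.5 355.5 476.9]
 turn [-0.001  0.    -0.001] shift in goal axes [  1.  355.1 477.2]
 turn [ 3.141e+00 -2.000e-03 -0.000e+00] shift in goal axes [   1.  -355.1 -477.2]
0.65 [226.2, 265.6] [ 0.64398743 -0.21165126  0.003     ]
0.49 [357.3, 159.4] [0.47766199 0.32776395 0.003     ]
```

View pics/w14.png

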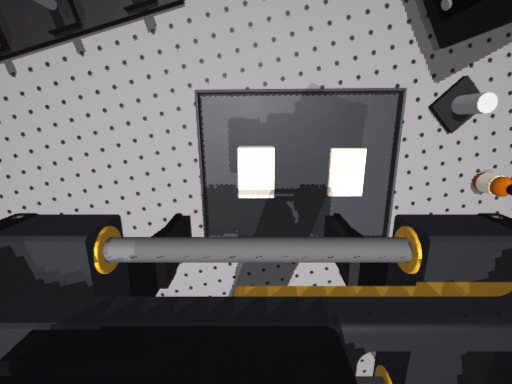

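View pics/s8c.png

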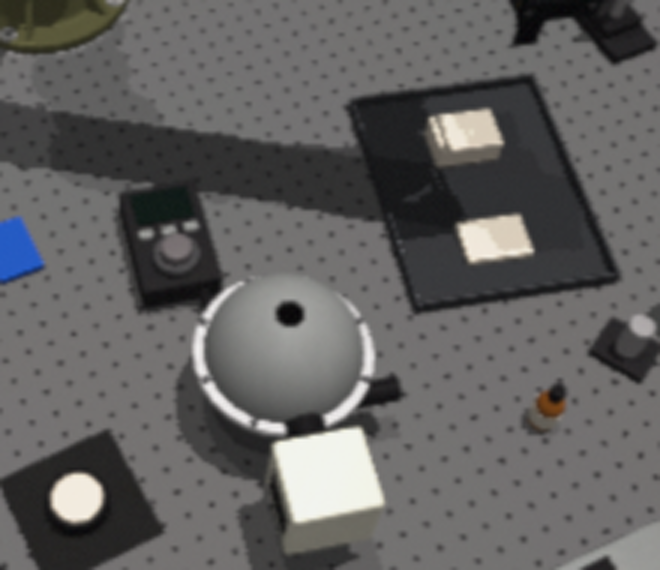

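```bash
python3 -m crank '[0,35,47,0,0,0,87, 0,36,48,0,0,0,87, 0,36,48,0,0,0,87, 0,36,48,0,0,0,87, 0,36,48,0,0,0,87]';python3 -m crank '[0,36,48,0,0,0,87, 0,35,48,0,0,0,87, 0,35,48,0,0,0,87, 0,35,47,0,0,0,87, 0,35,47,0,0,0,87]';python3 -m crank '[30,0,0,0,0,0,87, 40,0,0,0,0,0,87, 30,0,0,0,0,0,87, 0,0,0,0,0,0,87, 0,0,0,0,0,0,87]'
python3 - <<'E'
from h import *
st=ctrl.get_state();c=cam("wrist",st);im=snap("wrist","w15");show()
q=w2p("wrist",[.6498,-.2161,.025],c);print(q)
cv2.circle(im,(int(q[0]),int(q[1])),3,(255,0,0),-1);cv2.imwrite("pics/w15o.png",im[:,:,::-1])
rel([.6498,-.2161,.1872],-.264)
E
```

```text
time: 54.5
position: [0.5421, 0.0576, 0.4042]
tool_rot: [1.4, 1.073, -1.404]
ft_force: [0.6, 1.2, 0.9]
grip_width: 1.0
time: 55.12
position: [0.6499, -0.2178, 0.4034]
tool_rot: [1.4, 1.075, -1.404]
ft_force: [0.6, 0.4, 0.3]
grip_width: 0.998
time: 55.75
position: [0.6499, -0.2158, 0.306]
tool_rot: [1.402, 1.072, -1.401]
ft_force: [-0.5, 0.9, 1.0]
grip_width: 1.0
t 55.8 pos [ 0.6501 -0.2157  0.3068] x [ 0.002 -0.    -1.   ] y [ 0.965 -0.262  0.002] z [-0.262 -0.965 -0.   ] F [-0.4  0.6 -0. ] g 86.9 j [ 0.95  0.65 -0.98  1.45  0.54  1.33 -0.33]
[257.04440104 190.46101973]
shift [119.6  -0.4   0.5]
 turn [-0.001 -0.    -0.002] shift in goal axes [119.6  -0.2   0.5]
 turn [ 3.141e+00 -2.000e-03  0.000e+00] shift in goal axes [119.6   0.2  -0.5]
```

View pics/w15o.png

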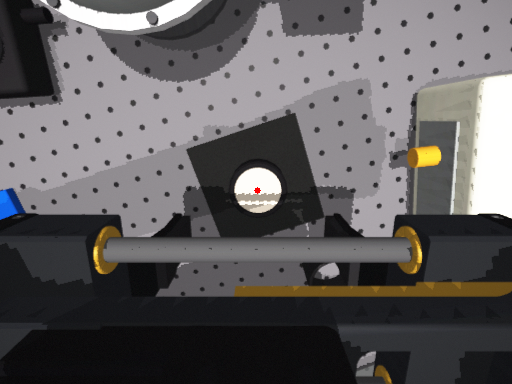

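```bash
python3 -m crank '[45,0,0,0,0,0,87, 45,0,0,0,0,0,87, 22,0,0,0,0,0,87, 5,0,0,0,0,0,87, 0,0,0,0,0,0,87]';  python3 -m crank '[1,0,0,0,0,0,70, 0,0,0,0,0,0,60, 0,0,0,0,0,0,40, 0,0,0,0,0,0,40, 0,0,0,0,0,0,40]' 15; python3 -c "
from h import *
show()"
```

```text
time: 56.42
position: [0.6505, -0.216, 0.1901]
tool_rot: [1.403, 1.07, -1.4]
ft_force: [0.3, -0.1, 0.1]
grip_width: 1.002
time: 57.05
position: [0.6498, -0.2161, 0.188]
tool_rot: [1.402, 1.071, -1.401]
ft_force: [0.3, 0.7, 2.2]
grip_width: 0.678
t 57.05 pos [ 0.6498 -0.2161  0.188 ] x [ 0. -0. -1.] y [ 0.965 -0.262  0.001] z [-0.262 -0.965  0.   ] F [0.3 0.7 2.2] g 59.0 j [ 0.91  0.76 -0.9   1.54  0.63  1.15 -0.39]
```

```bash
python3 -m crank '[-10,0,0,0,0,0,40, -40,0,0,0,0,0,40, -60,0,0,0,0,0,40, -60,0,0,0,0,0,40, -52,0,0,0,0,0,40]';  python3 -m crank '[0,-21,-52,0,0,0,40, 0,-21,-52,0,0,0,40, 0,-21,-52,0,0,0,40, 0,-21,-53,0,0,0,40, 0,0,0,0,0,0,40]';python3 -m crank '[20,0,0,0,0,0,40, 20,0,0,0,0,0,40, 10,0,0,0,0,0,40, 5,0,0,0,0,0,40, 0,0,0,0,0,0,40]'
python3 - <<'E'
from h import *
show();rel([.6234,.008,.3487],-.264)
im=snap("wrist","w16")
E
```

```text
time: 57.68
position: [0.6495, -0.2156, 0.4124]
tool_rot: [1.402, 1.071, -1.4]
ft_force: [0.9, -0.4, -1.5]
grip_width: 0.684
time: 58.3
position: [0.6216, 0.0153, 0.4108]
tool_rot: [1.395, 1.08, -1.392]
ft_force: [-0.1, -0.3, -1.6]
grip_width: 0.684
time: 58.92
position: [0.6234, 0.0074, 0.3542]
tool_rot: [1.402, 1.072, -1.402]
ft_force: [0.5, -0.4, -1.4]
grip_width: 0.682
t 58.92 pos [0.6234 0.0074 0.3542] x [-0.  0. -1.] y [ 0.965 -0.262 -0.   ] z [-0.262 -0.965 -0.   ] F [ 0.5 -0.4 -1.4] g 59.3 j [ 0.75  0.5  -1.07  1.56  0.45  1.35 -0.64]
shift [ 5.5 -0.2 -0.6]
 turn [-0.001 -0.     0.   ] shift in goal axes [ 5.5 -0.2 -0.6]
 turn [3.14e+00 1.00e-03 0.00e+00] shift in goal axes [5.5 0.2 0.6]
```

View pics/w16.png

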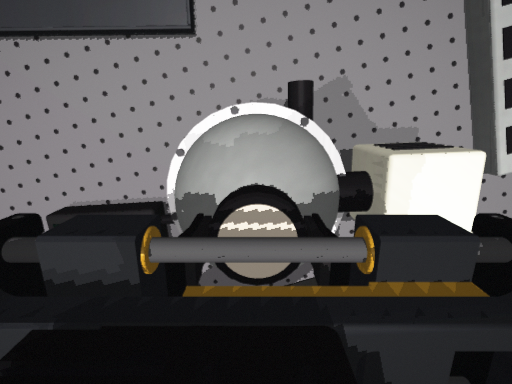

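```bash
python3 -m crank '[2,0,0,0,0,0,40, 1.5,0,0,0,0,0,40, 1,0,0,0,0,0,40, 0,0,0,0,0,0,40, 0,0,0,0,0,0,40]'; python3 -m crank '[0.5,0,0,0,0,0,40, 0.5,0,0,0,0,0,40, 0,0,0,0,0,0,40, 0,0,0,0,0,0,40, 0,0,0,0,0,0,40]'
```

```text
time: 59.6
position: [0.6234, 0.0077, 0.3501]
tool_rot: [1.402, 1.072, -1.402]
ft_force: [0.3, -0.8, 0.3]
grip_width: 0.68
time: 60.22
position: [0.6234, 0.0077, 0.349]
tool_rot: [1.402, 1.072, -1.402]
ft_force: [-0.4, 0.6, -1.6]
grip_width: 0.687
```

```bash
python3 -m crank '[0.5,0,0,0,0,0,40, 0.3,0,0,0,0,0,40, 0,0,0,0,0,0,40, 0,0,0,0,0,0,40, 0,0,0,0,0,0,40]'
```

```text
time: 60.85
position: [0.6234, 0.0077, 0.3486]
tool_rot: [1.402, 1.072, -1.402]
ft_force: [-0.5, 0.2, 2.9]
grip_width: 0.682
```

Contact; release and retreat.

```bash
python3 -m crank '[0,0,0,0,0,0,64, 0,0,0,0,0,0,70, 0,0,0,0,0,0,80, 0,0,0,0,0,0,87, 0,0,0,0,0,0,87]'; python3 -m crank '[-10,0,0,0,0,0,87, -30,0,0,0,0,0,87, -40,0,0,0,0,0,87, 0,0,0,0,0,0,87, 0,0,0,0,0,0,87]'
python3 - <<'E'
from h import *
show();snap("wrist","w17")
E
python3 -m crank '[0,-50,30,0,0,0,87, 0,-50,30,0,0,0,87, 0,-50,30,0,0,0,87, 0,0,0,0,0,0,87, 0,0,0,0,0,0,87]'
python3 - <<'E'
from h import *
show();im=snap("scene","s9");crop(im,90,100,440,320,2,"s9c");im=snap("side","d9");crop(im,200,130,400,280,4,"d9c")
# puck centre
w=np.clip((ctrl.get_image("scene")[190:213,284:312,2].astype(float)-110)/100,0,1);yy,xx=np.mgrid[190:213,284:312]
q=((w*xx).sum()/w.sum(),(w*yy).sum()/w.sum());print(q,p2w("scene",q,.1857))
E
```

```text
time: 61.48
position: [0.6234, 0.0077, 0.3482]
tool_rot: [1.402, 1.072, -1.402]
ft_force: [0.5, -0.9, 0.8]
grip_width: 0.98
time: 62.1
position: [0.6232, 0.0077, 0.4283]
tool_rot: [1.401, 1.072, -1.402]
ft_force: [-0.8, 0.6, 0.3]
grip_width: 0.999
t 62.1 pos [0.6232 0.0077 0.4283] x [ 0. -0. -1.] y [ 0.965 -0.262  0.   ] z [-0.262 -0.965  0.   ] F [-0.8  0.6  0.3] g 86.9 j [ 0.76  0.46 -1.1   1.46  0.41  1.47 -0.61]
time: 62.78
position: [0.4748, -0.0349, 0.4324]
tool_rot: [1.396, 1.076, -1.404]
ft_force: [0.2, -0.3, 0.1]
grip_width: 1.001
t 62.77 pos [ 0.4748 -0.0349  0.4324] x [-0.005 -0.001 -1.   ] y [ 0.966 -0.259 -0.004] z [-0.259 -0.966  0.002] F [ 0.2 -0.3  0.1] g 87.1 j [ 1.32 -0.08 -1.23  1.79 -0.07  1.38 -0.15]
(np.float64(298.1061533082772), np.float64(200.6082947294817)) [0.62581934 0.00931766 0.1857    ]
```

View pics/s9c.png

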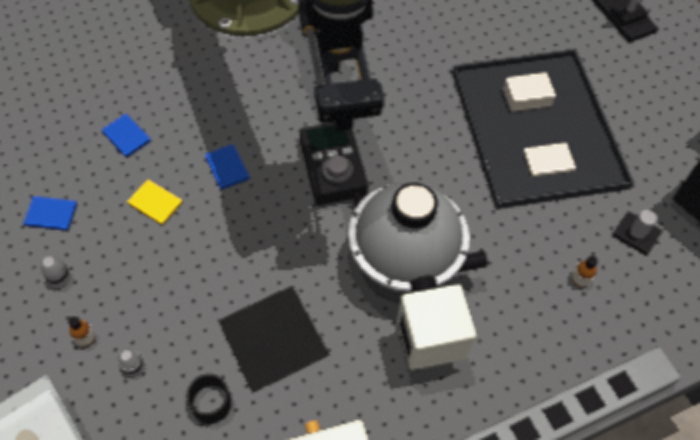

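View pics/d9c.png

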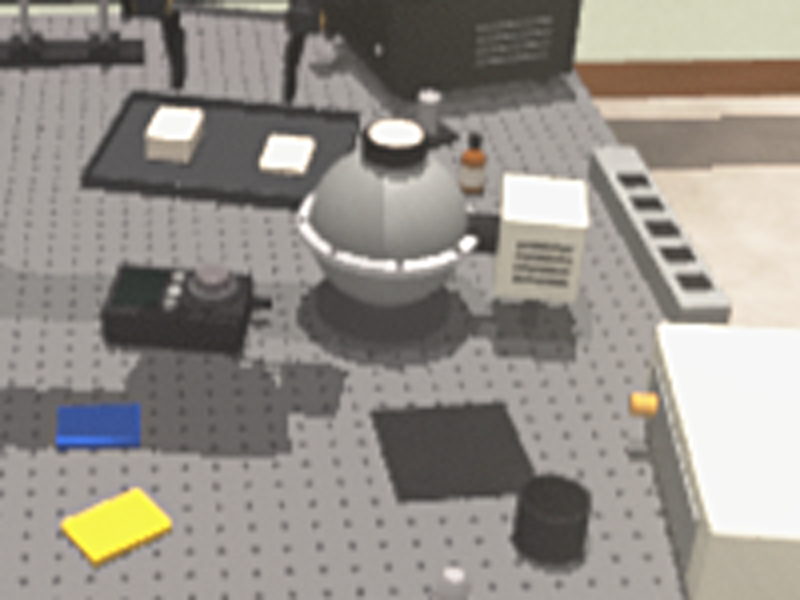

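```bash
python3 -m crank '[0,0,0,0,0,0,87, 0,0,0,0,0,0,87, 0,0,0,0,0,0,87, 0,0,0,0,0,0,87, 0,0,0,0,0,0,87]'; python3 -c "
from h import *
show();print(ctrl.close_job())"
```

```text
time: 63.55
position: [0.4748, -0.0344, 0.4325]
tool_rot: [1.395, 1.078, -1.402]
ft_force: [0.1, -0.8, 0.4]
grip_width: 1.0
t 63.55 pos [ 0.4748 -0.0344  0.4325] x [-0.005 -0.    -1.   ] y [ 0.966 -0.257 -0.005] z [-0.257 -0.966  0.001] F [ 0.1 -0.8  0.4] g 87.0 j [ 1.32 -0.08 -1.23  1.79 -0.07  1.38 -0.15]
the job is handed in; nothing more can be done
None
```

The job is handed in after 63.6 s of robot time, and no verdict was reported. Only the 10 mm and 30 mm plates were there; I saw no 20 mm plate in the pictures I took.

- **Calibration:** I pressed the button with the puck still on the port, let it come up, and set the puck on the mat.
- **Plates:** I measured the 10 mm plate and then the 30 mm plate, and moved each to the tray afterwards. In the wrist pictures both lay centred on the port as planned.
- **Button:** on all three presses the wrist force reached 18 to 22 N at the expected bottom height, well above the 5 N the spring takes when fully down. The button's stroke itself was not read.
- **Last checks:**
  - The scene and side pictures show the puck flat on the port, both plates flat and apart in the tray, and the button up.
  - The bystanders look unmoved by eye, and the gripper touches nothing.
  - The box and tray looked to be where they started in every picture I compared.
- **Disagreement:** the final picture puts the puck centre at (0.626, 0.009) m, while I released it at (0.623, 0.008) m. That is about 3 mm, inside the 10 mm limit and near the camera calibration error. No check failed.

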